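# Lock the tube head onto the vortex mixer with its spring clip

## Task

The tube head has to go back on the vortex mixer. Lower it gently over the spindle until it rests on the drive plate and let go; then take the spring clip by its thumb grip and press it sideways into the spindle's groove just above the head's hub until it snaps over and sits fully home, and let go. The spindle stands on a soft rubber mount and gives way under the clip, so keep pushing until you feel the snap and then stop: never shove the spindle more than 12 mm aside (about 15 N), and leave the other things where they stand.

Things in the scene. Friction and masses are not known exactly. Their poses are not given: they have to be found in the camera images.
- mixer: vortex mixer: low grey box, 104 mm deep (x), 104 mm wide (y), 46 mm high, dark control strip on its robot side, fixed to the bench. Origin under its centre at bench level, z up. A steel spindle stands upright in its middle on a black rubber boot. The spindle gives way sideways, any way, by about 0.8 mm per newton, up to 18 mm, and springs back to the middle; it does not give downward.
- plate_rest (a point): centre of the top of the drive plate (steel disc, 50 mm across, 78 mm above the bench, on which the head rests) while nothing pushes on the spindle. From the plate the spindle rises as a shaft 24 mm across to 110 mm; groove 16 mm across from 110 to 118 mm; land 24 mm across from 118 to 123 mm; tapered nose to 128 mm above the bench.
- spindle_rest (a point): the point on the spindle's axis 112 mm above the bench (2 mm above the groove's lower face), where the spindle stands when nothing pushes on it. It belongs to the housing and does not move when the spindle gives way. The top of the head's hub is level with it once the head is fully down.
- head_boss (a point): tube head, loose, 180 to 290 g: aluminium disc 111 mm across with eight tube holes, black sleeves below, and a black round hub in the middle, 41 mm across, with a through bore of 26 mm. This point is on the hub's axis, 39 mm above the sleeves' feet, half-way up the free part of the hub (26 to 52 mm above the feet), which is the place to grip. Disc underside 18 mm above the feet. z is the axis.
- clip_grip (a point): spring clip, loose, about 42 g: flat three-pronged dark steel fork 3.5 mm thick (a big E-clip, 34 mm wide) with a black upright thumb grip at its closed end. This point is the centre of the grip, a block 18 mm (x) by 22 mm (y) by 34 mm high, 17 mm above the clip's underside. x points from the grip to the fork's open side, the way it is pushed; z is up.
- clip_eye (a point): point at the clip's underside, 33 mm ahead of the grip's centre along the clip's x, that lies on the spindle's axis when the clip is seated: the middle prong rests on the groove's bottom (16 mm across), the two spring legs hold it from the other side, and the underside lies on the hub's top, 112 mm above the bench.
- clip_mouth (a point): middle of the fork's mouth, 7 mm ahead of the eye. The leg tips stand 11 mm apart and spread to pass the groove's bottom. This takes about 5 to 10 N of push, most when the eye is still 7 to 9 mm short of the spindle's axis (wherever that has yielded to); then the force falls as the legs snap over, and rises again when the middle prong meets the groove's bottom.
- timer: bench timer, white, 66x66x18 mm, bystander; origin under its centre
- stain_a: dropper bottle, 36 mm across, 98 mm high, bystander; origin under its centre
- alcohol: brown bottle, 47 mm across, 88 mm high, bystander; origin under its centre
- forceps: steel forceps, 125 mm long, lying behind the clip, bystander; origin under its centre
- cup_a: sample cup with lid, 58 mm across, 70 mm high, bystander; origin under its centre
- pen: ball pen, 142 mm long, lying behind the clip, bystander; origin under its centre
- stain_b: second dropper bottle, 36 mm across, 98 mm high, bystander; origin under its centre
- cup_b: second sample cup with lid, 58 mm across, 70 mm high, bystander; origin under its centre

How it is judged (in metres and radians):
On the way, in this order (a step that is already met when the one before it is completed fails the run):
1. the tube head is down on the drive plate and let go (horizontal distance between head_boss and spindle_rest below 0.004 m and z of head_boss in the frame of mixer below 0.1015 m and contact force between the fingers and head below 0.05 N), for 0.2 s.
2. the clip has snapped into the groove (horizontal distance between clip_eye and head_boss below 0.004 m and z of clip_eye in the frame of mixer between 0.109 and 0.1155 m), for 0.2 s.
At the end, for the whole second after the job is handed in: The tube head lies on the drive plate, centred within 4 mm and level within 0.06 rad; the clip sits in the groove above the hub with its eye within 3 mm of the spindle's axis, its underside 109 to 115.5 mm above the bench and level within 0.12 rad; both are let go and at rest (horizontal distance between head_boss and spindle_rest below 0.004 m and z of head_boss in the frame of mixer below 0.1015 m and angle between head_boss's own z axis and vertical below 0.06 rad and horizontal distance between clip_eye and spindle_rest below 0.003 m and z of clip_eye in the frame of mixer between 0.109 and 0.1155 m and angle between clip_eye's own z axis and vertical below 0.12 rad and linear speed of each of clip, head below 0.02 m/s); the robot touches nothing.
It fails at once if the spindle is pushed more than 12 mm aside with the head on it (z of head_boss in the frame of mixer below 0.1015 m and horizontal distance between head_boss and spindle_rest between 0.012 and 0.03 m).
It fails at once if the tube head is rammed onto the mixer with more than 35 N (contact force between head and mixer above 35 N).
It fails at once if a bystander is moved by more than 25 mm (distance of any of timer, stain_a, stain_b, alcohol, forceps, pen, cup_a, cup_b from where it was at the start of the episode above 0.025 m).
It also fails if it takes over 72 s, if anything falls off the work surface, if the arm or the gripper's body presses on something with over 40 N, if the wrist force passes 120 N, or if a joint passes its speed limit or range.

## Robot

A 7-joint arm with a two-finger parallel gripper is mounted at the origin on a cart in front of the work surface, level with it; the furniture and walls round the work are solid. World frame = base frame: x ahead of the robot, y to its left, z up, the work surface at z = 0. Lengths are in mm, angles in rad, forces in N, time in s.
With the tool pointing down it reaches from about 400 to 875 mm from the base axis. Payload 4.4 kg.
Tool frame: the origin (TCP) lies midway between the tips of the shut fingers; the grasp point (between the pads) lies behind it (ctrl.grip_point_offset is the x of the grasp point in the tool frame, in mm); x points along the fingers, z is the direction in which the jaws open and shut, and the axes are right-handed (so a half turn about x gives the same grasp; the last joint's range is limited). The gripper opens to 85 mm and grips with 20 to 120 N. Pads are 22 mm wide; open, the fingers measure 114 mm over their backs; the gripper's body (76 mm by 85 mm) begins 54 mm behind the grasp point. The pads swing forward as they close: fully open they stand 13 mm farther back than shut.
Start: joints at [1.142, 0.628, 0.038, 1.517, -0.027, 0.996, -0.02], TCP at [230.709, -607.693, 231.313] pointing down, gripper open.
Joint ranges: [-3.06, 3.06], [-0.37, 2.12], [-1.25, 1.32], [0.18, 2.47], [-1.1, 4.24], [0.23, 1.98], [-2.94, 2.94]. Speed limits (rad/s): [2.57, 2.57, 3.14, 3.14, 3.14, 3.14, 3.14].

## Interface

Orientations are given as [roll, pitch, yaw] about the fixed x, y, z axes, in that order (R = Rz(yaw) Ry(pitch) Rx(roll)).
In Python, from cell import status, eyes, ctrl gives the robot as it stands. The module is installed in compiled form; this text tells all that it offers.
- The arm moves only by the tool apply_moves, never from a script. Its argument "targets" is a list of rows, each a list of 3 entries, a list of its own where there are three numbers: the shift along the tool's x, y, z in mm, then the turn about the tool's x in degrees, then the finger opening in mm, from 0 to 85.4. In form: [[[dx, dy, dz], roll, claw], ...]. A call has 1 to 10 rows; each row shifts and turns the pose as measured when the row begins, along the tool's axes as they then stand; what a row does not reach is not made up. A row lasts 1/8 s, in which the tool goes at most 62.5 mm and 10.7 degrees, less where a joint would pass 70% of its speed; a pose out of reach is approached as far as the arm can. A call is refused whole if a number of a shift passes 62.5 or a number of a turn 10.7, either way. A call with a gripper value outside its range is refused whole. The fingers move at their own pace and stop on an object; the grip force is fixed at half the most. Time passes only in rows, so rows that do not move let the fingers close. It gives the time, the measured TCP pose, the force and the opening at its end, in the units of the state.
- status.read_state(): the state, without advancing time (a new reading comes with each control period).
- eyes.get_image(name): name is "scene" or "top" or "wrist"; returns (picture, depth): 480x640x3 uint8, blue, green, red; 480x640 float32, mm along the optical axis (not along the pixel's ray), 0 where there is no reading.
- eyes.camera_params(name): a dict with "fx", "fy", "cx", "cy" (pixels), "dist" ([k1, k2, p1, p2, k3] as OpenCV has them; the pictures are not rectified), "R" (3x3) and "t" (3): a world point X has camera coordinates R X + t. Camera axes: x right, y down, z forward; pixel columns grow to the right and rows downward; lengths in mm; the calibration is good to about 2 mm. A picture is of the moment at which its call begins: read the wrist's pose just before it. camera_params takes no time and is no camera call; for the wrist camera it gives the pose at the moment of the call.
- ctrl.finish_job(): hands the job in, once; it reports no verdict.
The state is a dict: "clock": time; "qpos": joint angles; "qd": joint speeds; "tau": joint torques, N m; "eef_pos": TCP position; "tool_rot": TCP orientation; "force": force on the tool from outside, world axes, zero at the start; "torque": the same for the moment, N m; "width": finger opening in mm.
Only numpy, scipy, OpenCV 4.12 (cv2) and the standard library are available. Lean on these libraries where they do the work, as an engineer would, in place of code of your own. Each camera call takes 0.05 s, during which the arm holds its last target.

## Working session

There is one attempt and no reset: what is moved stays moved. The work goes in short steps, Python scripts to look and compute and a tool call to move; the robot and the scene stay as the last step left them, time stands still between calls to the robot, and variables do not carry over. Pictures are saved under pics/ and viewed, and the job is handed in when it is done.

Besides the shell and the picture viewer there is one more tool, called after "Call:" by a JSON object that holds its "name" and its "arguments", one argument or row to a line. apply_moves: Moves the arm, as the interface text tells. Its arguments: {"type":"object","properties":{"targets":{"type":"array"}},"required":["targets"]}

```bash
mkdir -p pics; python3 - <<'E'
from cell import status, eyes, ctrl
import cv2
s=status.read_state(); print(s, ctrl.grip_point_offset)
for n in("scene","top","wrist"):
    p=eyes.camera_params(n); print(n,p)
    im,d=eyes.get_image(n); cv2.imwrite(f"pics/{n}0.png",im)
    import numpy as np; np.save(f"{n}0.npy",d)
E
```

```text
{'clock': 0.0, 'qpos': array([ 1.1422027 ,  0.62933703,  0.03843419,  1.51837942, -0.02700957,
        0.99626484, -0.0199861 ]), 'qd': array([ 1.46123497e-03,  1.10011978e-03,  3.66570422e-04, -7.83962558e-04,
        2.41519162e-05,  6.19306218e-04,  1.03703234e-03]), 'tau': array([ 1.74781658e-04, -5.63400507e+01,  1.22653484e+00, -1.93451536e+01,
        1.10796030e-02,  1.05549971e-02,  6.05311982e-06]), 'eef_pos': array([ 230.49096274, -607.09908688,  230.39117017]), 'tool_rot': array([-3.1353549 ,  1.56892535,  1.93984242]), 'force': array([ 0.3165362 , -0.69301638, -0.1399277 ]), 'torque': array([ 0.02585726, -0.03098497, -0.02317701]), 'width': 85.51532387878433} -18.700000000000003
scene {'fx': 529.7862504920033, 'fy': 529.7862504920033, 'cx': 317.4500760041816, 'cy': 237.05117276083647, 'dist': array([-0.06817036,  0.        ,  0.        ,  0.        ,  0.        ]), 'R': array([[ 0.58137651, -0.81362301,  0.00435417],
       [-0.47984488, -0.34718641, -0.80573599],
       [ 0.65707705,  0.46634665, -0.59225886]]), 't': array([-354.91920124,  358.65433415, 1046.61220686])}
top {'fx': 501.4645825898742, 'fy': 501.4645825898742, 'cx': 324.31022833901045, 'cy': 236.66536694423883, 'dist': array([-0.12535657,  0.        ,  0.        ,  0.        ,  0.        ]), 'R': array([[-0.00968244, -0.99976594, -0.01934738],
       [-0.98035334,  0.01330289, -0.19680031],
       [ 0.19701163,  0.01706176, -0.98025268]]), 't': array([  10.67216998,  593.65279063, 1174.18468066])}
wrist {'fx': 410.9190609270368, 'fy': 410.9190609270368, 'cx': 320.93053315069653, 'cy': 234.4273975755416, 'dist': array([-0.07202082,  0.        ,  0.        ,  0.        ,  0.        ]), 'R': array([[ 0.35461241, -0.93501235, -0.00139576],
       [-0.8835512 , -0.33558294,  0.32668237],
       [-0.30592044, -0.1146124 , -0.94513316]]), 't': array([-648.28945494,  -42.06977578,  381.62451095])}
```

View pics/scene0.png

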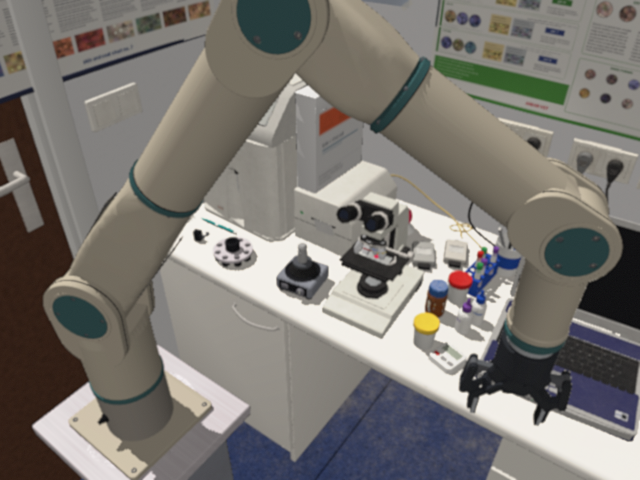

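View pics/top0.png

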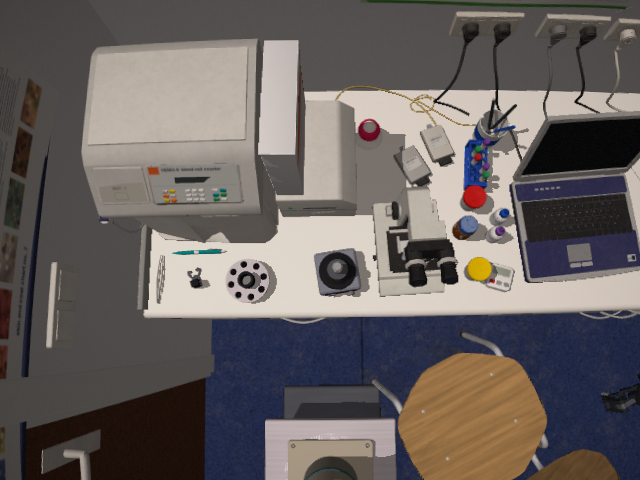

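View pics/wrist0.png

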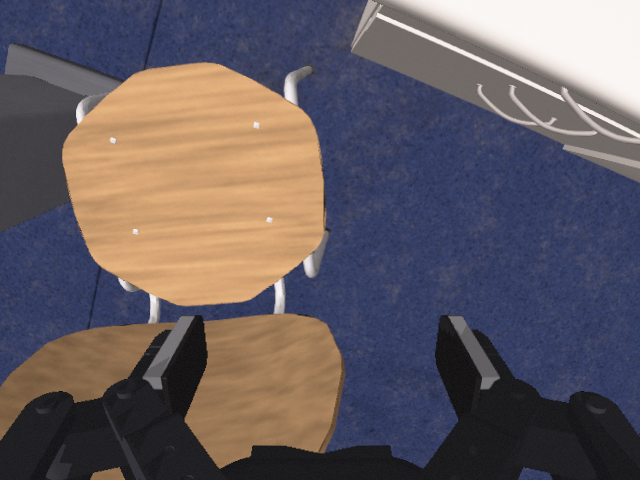

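The scene shows the mixer at (303,275), the head at (234,250) and the clip at (200,236). In the top view they are at (338,271), (248,281) and (196,279). The pen and forceps lie around the clip.

```bash
cat > h.py <<'E'
import numpy as np,cv2
def ray(p,u,v):
    K=np.array([[p['fx'],0,p['cx']],[0,p['fy'],p['cy']],[0,0,1]])
    q=cv2.undistortPoints(np.array([[[u,v]]],float),K,p['dist'])[0,0]
    R=np.array(p['R']);t=np.array(p['t'])
    return -R.T@t, R.T@np.array([q[0],q[1],1])
def onz(p,u,v,z):
    o,d=ray(p,u,v); return o+d*(z-o[2])/d[2]
def proj(p,X):
    K=np.array([[p['fx'],0,p['cx']],[0,p['fy'],p['cy']],[0,0,1]])
    r,_=cv2.Rodrigues(np.array(p['R']))
    return cv2.projectPoints(np.array(X,float).reshape(-1,1,3),r,np.array(p['t']),K,p['dist'])[0][:,0]
E
python3 - <<'E'
from cell import eyes
import cv2
from h import *
im=cv2.imread('pics/top0.png')
c=im[235:315,140:370]; cv2.imwrite('pics/top0c.png',cv2.resize(c,None,fx=3.4,fy=3.4,interpolation=cv2.INTER_CUBIC))
im=cv2.imread('pics/scene0.png')
c=im[205:315,175:340]; cv2.imwrite('pics/scene0c.png',cv2.resize(c,None,fx=4.5,fy=4.5,interpolation=cv2.INTER_CUBIC))
p=eyes.camera_params('top')
for n,u,v,z in [('spindle',338,267,128),('head',248,281,52),('clip',196,277,34),('forc',160,279,2),('pen',200,252,5)]: print(n,onz(p,u,v,z).round(0))
E
```

```text
spindle [509. -28. 128.]
head [487. 192.  52.]
clip [500. 327.  34.]
forc [499. 431.   2.]
pen [569. 327.   5.]
```

View pics/top0c.png

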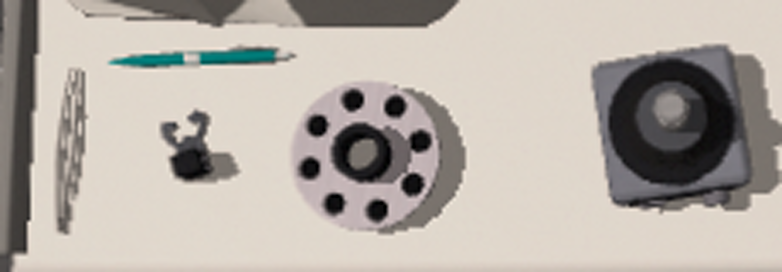

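View pics/scene0c.png

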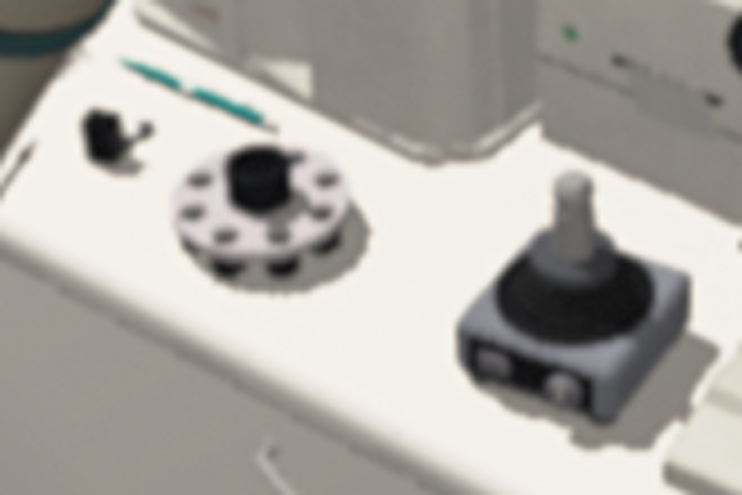

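```bash
cat >> h.py <<'E'
from scipy.spatial.transform import Rotation as Ro
def rot(s): return Ro.from_euler('xyz',s['tool_rot']).as_matrix()
def to_tool(s,target): # world target TCP -> tool shift
    return rot(s).T@(np.array(target)-s['eef_pos'])
E
python3 - <<'E'
from cell import eyes,status
from h import *
s=status.read_state(); print(rot(s).round(4))
p=eyes.camera_params('top'); d=np.load('top0.npy')
R=p['R'];t=p['t']
m=np.zeros((480,640))
H=[]
for v in range(60,315,3):
  for u in range(60,640,3):
    if d[v,u]>0:
      o,r=ray(p,u,v); X=o+r*d[v,u]; H.append(X)
H=np.array(H)
for y in range(-650,500,50):
  k=H[(abs(H[:,1]-y)<25)&(H[:,0]<620)]; k2=H[(abs(H[:,1]-y)<25)&(H[:,0]<560)]
  print(y,k[:,2].max().round() if len(k) else 0,k2[:,2].max().round() if len(k2) else 0)
for tgt in [(480,-430,430),(560,-150,430),(480,110,330)]: print(to_tool(s,tgt).round())
E
```

```text
[[-5.000e-04  9.349e-01  3.549e-01]
 [ 1.300e-03  3.549e-01 -9.349e-01]
 [-1.000e+00  0.000e+00 -1.400e-03]]
-650 36.0 36.0
-600 38.0 37.0
-550 37.0 36.0
-500 35.0 33.0
-450 101.0 21.0
-400 96.0 73.0
-350 95.0 74.0
-300 37.0 37.0
-250 325.0 325.0
-200 326.0 326.0
-150 323.0 323.0
-100 47.0 47.0
-50 127.0 127.0
0 130.0 130.0
50 46.0 46.0
100 371.0 8.0
150 377.0 30.0
200 379.0 55.0
250 380.0 34.0
300 381.0 35.0
350 381.0 36.0
400 376.0 6.0
450 430.0 430.0
[-199.  296.  -77.]
[-199.  470. -311.]
[ -99.  488. -582.]
```

```bash
python3 - <<'E'
from cell import eyes,status
from h import *
p=eyes.camera_params('top'); d=np.load('top0.npy')
H=[]
for v in range(60,315,2):
  for u in range(60,640,2):
    if d[v,u]>0:
      o,r=ray(p,u,v); H.append(o+r*d[v,u])
H=np.array(H)
for y in range(-250,450,50):
  print(y,[H[(abs(H[:,1]-y)<25)&(H[:,2]>z)&(H[:,2]<z+150)&(H[:,0]>400)][:,0].min(initial=2000).round() for z in (60,150,250,330)])
E
```

```text
-250 [np.float64(498.0), np.float64(448.0), np.float64(448.0), np.float64(2000.0)]
-200 [np.float64(497.0), np.float64(446.0), np.float64(446.0), np.float64(2000.0)]
-150 [np.float64(494.0), np.float64(446.0), np.float64(446.0), np.float64(2000.0)]
-100 [np.float64(750.0), np.float64(1019.0), np.float64(2000.0), np.float64(2000.0)]
-50 [np.float64(486.0), np.float64(659.0), np.float64(2000.0), np.float64(2000.0)]
0 [np.float64(486.0), np.float64(659.0), np.float64(2000.0), np.float64(2000.0)]
50 [np.float64(649.0), np.float64(658.0), np.float64(669.0), np.float64(667.0)]
100 [np.float64(634.0), np.float64(635.0), np.float64(588.0), np.float64(588.0)]
150 [np.float64(588.0), np.float64(588.0), np.float64(588.0), np.float64(588.0)]
200 [np.float64(588.0), np.float64(588.0), np.float64(587.0), np.float64(589.0)]
250 [np.float64(588.0), np.float64(588.0), np.float64(587.0), np.float64(587.0)]
300 [np.float64(589.0), np.float64(590.0), np.float64(587.0), np.float64(587.0)]
350 [np.float64(593.0), np.float64(595.0), np.float64(586.0), np.float64(586.0)]
400 [np.float64(606.0), np.float64(607.0), np.float64(586.0), np.float64(586.0)]
```

Call:
{"name": "apply_moves", "arguments": {
  "targets": [
    [[-55, 0, 0], 0, 85],
    [[-55, 0, 0], 0, 85],
    [[-55, 0, 0], 0, 85],
    [[-55, 0, 0], 0, 85],
    [[0, 0, 0], 10.4, 85],
    [[0, 0, 0], 10.4, 85]
  ]
}}

```text
clock: 0.9
eef_pos: [230.3, -606.7, 454.9]
tool_rot: [-2.802, 1.564, 1.9]
force: [0.6, -0.6, 0.2]
width: 85.3
```

Call:
{"name": "apply_moves", "arguments": {
  "targets": [
    [[0, 42, -51], 0, 85],
    [[0, 42, -51], 0, 85],
    [[0, 42, -51], 0, 85],
    [[0, 42, -51], 0, 85],
    [[0, 42, -51], 0, 85],
    [[0, 42, -51], 0, 85]
  ]
}}

```text
clock: 1.65
eef_pos: [473.0, -319.7, 452.9]
tool_rot: [-2.312, 1.561, 2.376]
force: [-0.4, -0.4, 0.2]
width: 85.3
```

Call:
{"name": "apply_moves", "arguments": {
  "targets": [
    [[0, 0, -57], 0, 85],
    [[0, 0, -57], 0, 85],
    [[0, 0, -57], 0, 85],
    [[0, 0, -57], 0, 85],
    [[0, 0, -57], 0, 85],
    [[0, 0, -57], 0, 85],
    [[0, 0, -57], 0, 85]
  ]
}}

```text
clock: 2.52
eef_pos: [482.3, 93.4, 453.4]
tool_rot: [-2.31, 1.559, 2.381]
force: [1.5, -0.0, 0.6]
width: 85.3
```

Call:
{"name": "apply_moves", "arguments": {
  "targets": [
    [[0, 0, 0], -10.4, 85],
    [[0, 0, 0], -10.4, 85],
    [[0, 0, 0], -10.4, 85],
    [[0, 0, 0], -10.4, 85],
    [[0, 0, 0], -10.4, 85],
    [[0, 0, 0], -10.4, 85],
    [[0, 0, 0], -10.4, 85],
    [[0, 0, 0], -10.4, 85],
    [[0, 0, 0], -10.4, 85]
  ]
}}

```text
clock: 3.65
eef_pos: [479.2, 100.3, 451.0]
tool_rot: [2.514, 1.554, 2.609]
force: [-0.0, -0.3, -0.3]
width: 85.1
```

Call:
{"name": "apply_moves", "arguments": {
  "targets": [
    [[0, 0, 0], -10.4, 85],
    [[0, 0, 0], -10.4, 85],
    [[0, 0, 0], -10.4, 85],
    [[0, 0, 0], -10.4, 85],
    [[0, 0, 0], -10.4, 85],
    [[0, 0, 0], -10.4, 85],
    [[0, 0, 0], -10.4, 85],
    [[0, 0, 0], -10.4, 85],
    [[0, 0, 0], 0, 85]
  ]
}}

```text
clock: 4.78
eef_pos: [477.2, 98.8, 448.7]
tool_rot: [1.238, 1.55, 2.831]
force: [-1.6, 0.5, -0.1]
width: 84.9
```

```bash
python3 - <<'E'
from cell import eyes,status
from h import *
s=status.read_state(); print(s['clock'],s['eef_pos'],s['qpos'].round(2)); print(rot(s).round(4))
im,d=eyes.get_image('wrist'); cv2.imwrite('pics/w1.png',im)
for t in [(487,150,200),(487,192,200),(487,192,80)]: print(to_tool(s,t).round(1))
E
```

```text
4.775 [477.21845825  98.83358435 448.73915049] [ 0.27  0.27 -0.71  1.56  0.16  1.39  1.15]
[[-0.0198 -0.9995 -0.0229]
 [ 0.0064 -0.023   0.9997]
 [-0.9998  0.0197  0.0068]]
[248.8 -15.9  49.2]
[249.1 -16.8  91.2]
[369.1 -19.2  90.4]
```

View pics/w1.png

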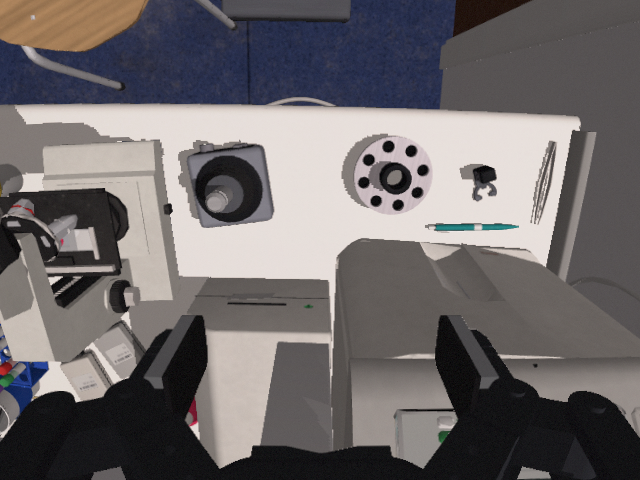

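Wrist view from above: mixer with its spindle tip near (215,200), head hub at (396,178), clip grip at (484,173), pen and forceps beyond it. I'll move down over the head.

Call:
{"name": "apply_moves", "arguments": {
  "targets": [
    [[50, -3, 18], 0, 85],
    [[50, -3, 18], 0, 85],
    [[50, -3, 18], 0, 85],
    [[50, -4, 18], 0, 85],
    [[49, -4, 18], 0, 85],
    [[0, 0, 0], 0, 85],
    [[0, 0, 0], 0, 85]
  ]
}}

```text
clock: 5.7
eef_pos: [492.4, 191.6, 195.0]
tool_rot: [1.239, 1.557, 2.805]
force: [0.1, -0.2, 1.3]
width: 85.0
```

```bash
python3 - <<'E'
from cell import eyes,status
from h import *
s=status.read_state(); print(s['clock'],s['eef_pos'],s['qd'].round(3)); print(rot(s).round(4))
im,d=eyes.get_image('wrist'); cv2.imwrite('pics/w2.png',im); np.save('w2.npy',d)
import pickle; pickle.dump((s,eyes.camera_params('wrist')),open('w2.pkl','wb'))
E
```

```text
5.7 [492.39776085 191.60991971 194.99342173] [-0.007  0.015 -0.     0.01   0.001  0.001 -0.016]
[[-0.0131 -0.9999  0.0045]
 [ 0.0046  0.0044  1.    ]
 [-0.9999  0.0131  0.0045]]
```

View pics/w2.png

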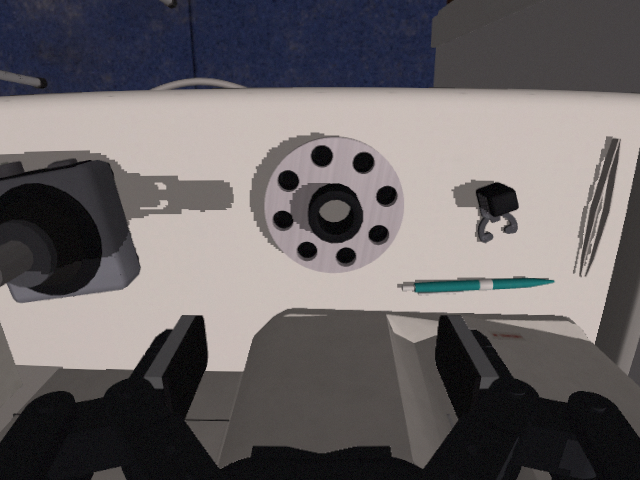

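Hub ring at (335,212), clip grip at (497,199) with legs pointing away from the robot, pen at (475,285). I'll pull the points from depth.

```bash
cat >> h.py <<'E'
def cloud(p,d,box):
    u0,v0,u1,v1=box
    vs,us=np.mgrid[v0:v1,u0:u1]; us=us.ravel();vs=vs.ravel(); z=d[vs,us]
    K=np.array([[p['fx'],0,p['cx']],[0,p['fy'],p['cy']],[0,0,1]])
    q=cv2.undistortPoints(np.stack([us,vs],1).astype(float)[:,None],K,p['dist'])[:,0]
    P=np.c_[q*z[:,None],z]; R=np.array(p['R']);t=np.array(p['t'])
    return (P-t)@R, us,vs
def circ(P):
    # centre of min enclosing circle in xy
    (x,y),r=cv2.minEnclosingCircle(P[:,:2].astype(np.float32)); return x,y,r
E
python3 - <<'E'
from h import *
import pickle
s,p=pickle.load(open('w2.pkl','rb')); d=np.load('w2.npy')
X,us,vs=cloud(p,d,(260,130,410,280))
print(np.histogram(X[:,2],bins=range(-6,66,4)))
k=X[(X[:,2]>48)&(X[:,2]<58)]; print('hub',circ(k),k[:,2].mean(),(k.min(0)+k.max(0))/2)
k=X[(X[:,2]>22)&(X[:,2]<30)]; print('disc',circ(k),k[:,2].mean())
X,us,vs=cloud(p,d,(470,175,525,250))
print(np.histogram(X[:,2],bins=range(-6,46,4)))
k=X[(X[:,2]>30)&(X[:,2]<38)]; r=cv2.minAreaRect(k[:,:2].astype(np.float32)); print('grip',r,k[:,2].mean())
k=X[(X[:,2]>2)&(X[:,2]<7)]
print('clip flat',k.min(0),k.max(0))
im=cv2.imread('pics/w2.png'); g=im.max(2)
m=(g<90)&False
cv2.imwrite('pics/w2c.png',cv2.resize(im[170:260,455:545],None,fx=6,fy=6,interpolation=cv2.INTER_CUBIC))
E
```

```text
(array([   0, 8134, 1424,  221,  209,  246,  341, 2224, 7659,  101,  102,
        121,  107,  122, 1390,    7,    0]), array([-6, -2,  2,  6, 10, 14, 18, 22, 26, 30, 34, 38, 42, 46, 50, 54, 58,
       62]))
hub (491.5857849121094, 202.9554901123047, 20.39250373840332) 52.13132649168715 [491.51124852 202.90876998  51.38166871]
disc (492.13934326171875, 202.9317626953125, 55.47325134277344) 26.52012687326844
(array([   0, 2458,  622,   61,   74,   52,   66,   69,   94,  300,  313,
          0]), array([-6, -2,  2,  6, 10, 14, 18, 22, 26, 30, 34, 38, 42]))
grip ((486.0445556640625, 334.9088439941406), (18.391084671020508, 22.0841007232666), 20.905241012573242) 33.85887300930232
clip flat [470.02762837 317.91945112   2.00165046] [536.4008024  372.72490994   6.84947133]
```

View pics/w2c.png

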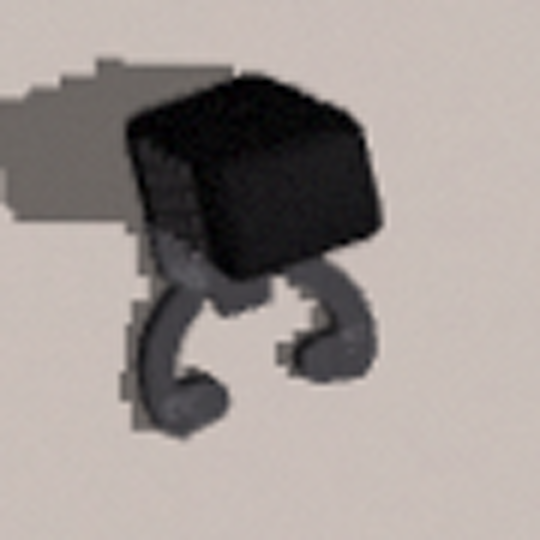

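Call:
{"name": "apply_moves", "arguments": {
  "targets": [
    [[0, 0, 12], 0, 85],
    [[40, 0, 0], 0, 85],
    [[40, 0, 0], 0, 85],
    [[40, 0, 0], 0, 85],
    [[25, 0, 0], 0, 85],
    [[0, 0, 0], 0, 85]
  ]
}}

```text
clock: 6.5
eef_pos: [500.9, 209.6, 56.7]
tool_rot: [-0.57, 1.555, 0.988]
force: [0.3, -0.5, 0.1]
width: 85.0
```

```bash
python3 - <<'E'
from cell import eyes,status
from h import *
s=status.read_state(); print(s['clock'],s['eef_pos'],s['qd'].round(3)); print(rot(s).round(4),to_tool(s,(491.6,203,28)))
im,d=eyes.get_image('wrist'); cv2.imwrite('pics/w3.png',im)
E
```

```text
6.5 [500.92653776 209.6057204   56.68867807] [ 0.002 -0.032 -0.017 -0.023 -0.005  0.    -0.   ]
[[ 0.0088 -0.9999  0.0125]
 [ 0.0134  0.0127  0.9998]
 [-0.9999 -0.0086  0.0135]] [28.51470433  9.4894407  -7.10790055]
```

View pics/w3.png

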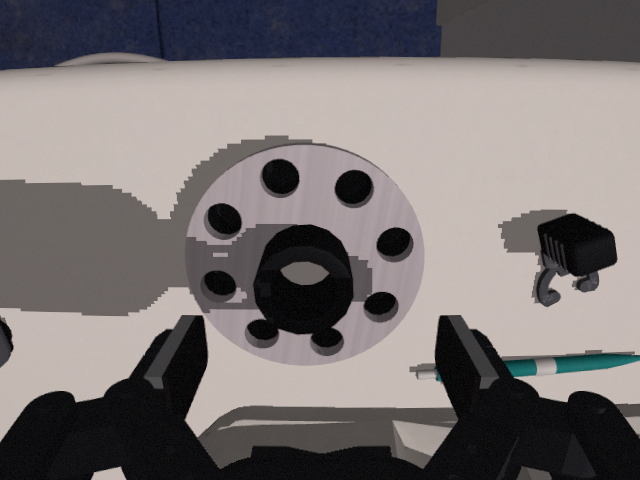

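The hub at (303,280) sits between the fingers, about 7 mm off centre, so I'll correct that and then descend.

Call:
{"name": "apply_moves", "arguments": {
  "targets": [
    [[0, 9, -7], 0, 85],
    [[10, 0, 0], 0, 85],
    [[10, 0, 0], 0, 85],
    [[0, 0, 0], 0, 85]
  ]
}}

```text
clock: 7.05
eef_pos: [494.8, 204.0, 40.2]
tool_rot: [-0.773, 1.547, 0.783]
force: [-0.1, -0.5, 0.7]
width: 85.0
```

```bash
python3 - <<'E'
from cell import eyes,status
from h import *
s=status.read_state(); print(s['clock'],s['eef_pos']); print(rot(s).round(4),to_tool(s,(491.6,203,28)))
im,d=eyes.get_image('wrist'); cv2.imwrite('pics/w4.png',im)
p=eyes.camera_params('wrist')
X,us,vs=cloud(p,d,(180,120,430,380))
k=X[(X[:,2]>48)&(X[:,2]<56)]; print('hub',circ(k),k[:,2].mean(),(k.min(0)+k.max(0))/2)
E
```

```text
7.05 [494.84553018 203.9760842   40.16959275]
[[ 0.0171 -0.9998  0.0139]
 [ 0.0171  0.0142  0.9998]
 [-0.9997 -0.0169  0.0173]] [12.09372813  3.43657071 -1.23163144]
hub (489.6178283691406, 190.5869903564453, 33.542213439941406) 52.18724420300733 [491.91762121 190.58698412  51.99901182]
```

Call:
{"name": "apply_moves", "arguments": {
  "targets": [
    [[6, 3, -1], 0, 85],
    [[6, 0, 0], 0, 85],
    [[0, 0, 0], 0, 85]
  ]
}}

```text
clock: 7.48
eef_pos: [492.1, 203.6, 27.5]
tool_rot: [-0.77, 1.546, 0.787]
force: [0.8, 0.5, -0.7]
width: 84.9
```

```bash
python3 - <<'E'
from cell import eyes,status
from h import *
s=status.read_state(); print(s['clock'],s['eef_pos']); print(rot(s).round(4),to_tool(s,(491.6,203,28)),s['force'])
E
```

```text
7.475 [492.14397314 203.61594864  27.50467774]
[[ 0.0176 -0.9998  0.0137]
 [ 0.0176  0.014   0.9997]
 [-0.9997 -0.0173  0.0179]] [-0.51559759  0.52662232 -0.61438725] [ 0.83531273  0.4946415  -0.67144402]
```

Call:
{"name": "apply_moves", "arguments": {
  "targets": [
    [[0, 0, 0], 0, 55],
    [[0, 0, 0], 0, 50],
    [[0, 0, 0], 0, 35],
    [[0, 0, 0], 0, 35],
    [[0, 0, 0], 0, 35],
    [[0, 0, 0], 0, 35]
  ]
}}

```text
clock: 8.22
eef_pos: [492.3, 203.7, 28.1]
tool_rot: [-0.782, 1.545, 0.775]
force: [-1.2, 0.5, 0.0]
width: 39.2
```

```bash
python3 - <<'E'
from cell import eyes,status
from h import *
s=status.read_state(); print(s['clock'],s['eef_pos'],s['force']); print(rot(s).round(4))
im,d=eyes.get_image('wrist'); cv2.imwrite('pics/w5.png',im)
E
```

```text
8.225 [492.34191801 203.73196257  28.07757042] [-1.24269384  0.53108893  0.00253444]
[[ 0.0181 -0.9997  0.014 ]
 [ 0.0177  0.0144  0.9997]
 [-0.9997 -0.0179  0.018 ]]
```

View pics/w5.png

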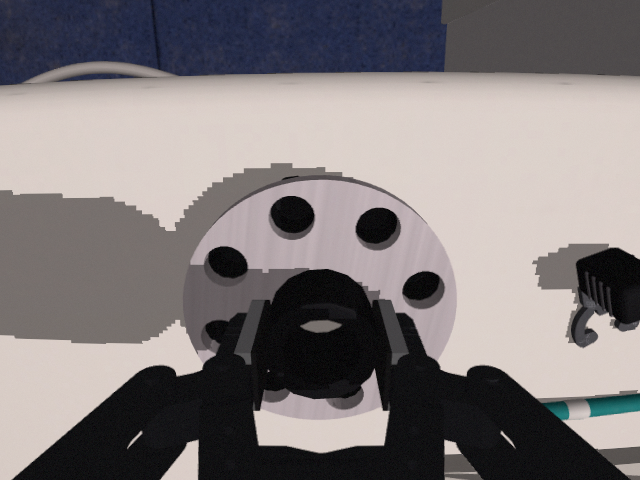

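The hub is held centrally between the pads at (322,335) with the width reading 39.2. I'll lift it and move part of the way, so the spindle can be seen beside the head.

Call:
{"name": "apply_moves", "arguments": {
  "targets": [
    [[-30, 0, 0], 0, 35],
    [[-50, 0, 0], 0, 35],
    [[-50, 0, -25], 0, 35],
    [[-50, 0, -35], 0, 35],
    [[-20, 0, -35], 0, 35],
    [[0, 0, 0], 0, 35],
    [[0, 0, 0], 0, 35]
  ]
}}

```text
clock: 9.15
eef_pos: [486.3, 102.1, 230.2]
tool_rot: [-0.749, 1.55, 0.809]
force: [-0.0, 0.9, -2.1]
width: 39.2
```

```bash
python3 - <<'E'
from cell import eyes,status
from h import *
s=status.read_state(); print(s['clock'],s['eef_pos'],s['force'],s['qd'].round(3)); print(rot(s).round(4))
im,d=eyes.get_image('wrist'); cv2.imwrite('pics/w6.png',im); np.save('w6.npy',d)
import pickle; pickle.dump((s,eyes.camera_params('wrist')),open('w6.pkl','wb'))
E
```

```text
9.15 [486.3492316  102.09638712 230.21537099] [-0.03780396  0.85214171 -2.08914159] [ 0.016 -0.006  0.018  0.006  0.004  0.007  0.005]
[[ 0.0144 -0.9998  0.0124]
 [ 0.0151  0.0127  0.9998]
 [-0.9998 -0.0142  0.0153]]
```

View pics/w6.png

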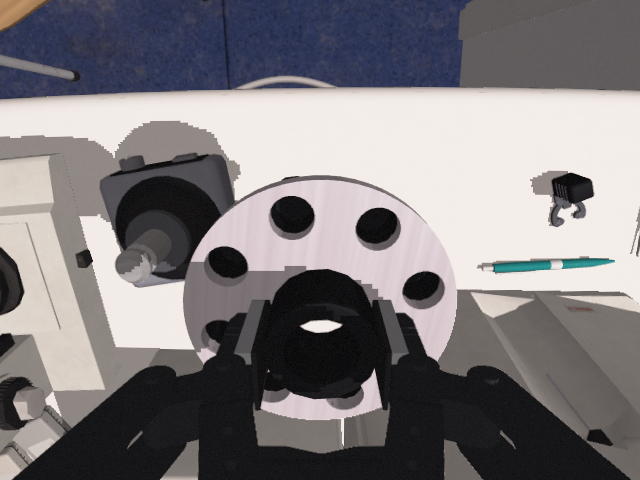

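The head is held without slipping: the disc lies at the same pixels as before. The spindle tip is visible at (135,262).

```bash
python3 - <<'E'
from h import *
import pickle
s,p=pickle.load(open('w6.pkl','rb')); d=np.load('w6.npy')
X,us,vs=cloud(p,d,(100,225,185,295))
print(np.histogram(X[:,2],bins=range(60,140,5)))
for a,b in ((119,123.5),(119,132),(124,132),(126.5,131)):
  k=X[(X[:,2]>a)&(X[:,2]<b)]; print(a,b,len(k),circ(k),(k.min(0)+k.max(0))/2)
# hub in hand: bore rim pts
X,us,vs=cloud(p,d,(270,265,375,400))
z0=s['eef_pos'][2]
print(np.histogram(X[:,2]-z0,bins=range(-60,60,8)))
k=X[abs(X[:,2]-z0-24)<3]; kk=k; print(circ(k),k[:,2].mean(), k.min(0),k.max(0))
# plate (z 78)
X,us,vs=cloud(p,d,(90,140,240,300)); k=X[(abs(X[:,2]-78)<1.5)&(X[:,0]>470)]
print('plate',len(k),circ(k),k.min(0),k.max(0))
X,us,vs=cloud(p,d,(180,170,460,420)); k=X[abs(X[:,2]-z0+1.5)<4]; print('disc',len(k),circ(k),np.linalg.lstsq(np.c_[k[:,:2],np.ones(len(k))],k[:,2],rcond=None)[0])
E
```

```text
(array([   4,   13,    5, 1243,  115,  107,  104,  111,  117,  165,  160,
         46,  284,  694,    0]), array([ 60,  65,  70,  75,  80,  85,  90,  95, 100, 105, 110, 115, 120,
       125, 130, 135]))
119 123.5 165 (510.11175537109375, -22.03868865966797, 12.386239051818848) [510.20639866 -21.95084458 121.28855276]
119 132 1008 (510.11175537109375, -22.03868865966797, 12.386239051818848) [510.20639866 -21.95084458 124.52785127]
124 132 798 (510.0538635253906, -21.653902053833008, 11.830033302307129) [509.99754156 -21.72901725 126.99356873]
126.5 131 579 (509.98931884765625, -21.740806579589844, 10.272287368774414) [510.26869676 -21.77452215 128.23965458]
(array([   0,    0,    0,    0,    4,   78,  687, 3230, 1859, 2113, 5807,
          0,    0,    0]), array([-60, -52, -44, -36, -28, -20, -12,  -4,   4,  12,  20,  28,  36,
        44,  52]))
(485.6763000488281, 102.08638763427734, 20.742816925048828) 253.97700266080497 [465.18713096  84.3899427  251.21701778] [505.90873454 121.09634565 256.35960668]
plate 1737 (510.40838623046875, -22.2477970123291, 25.33658790588379) [485.4795639  -47.57760101  76.50018831] [535.2680932    2.40760069  79.49992674]
disc 26693 (486.15582275390625, 102.57992553710938, 55.47986602783203) [-3.70004348e-03 -1.52640176e-03  2.30253168e+02]
```

Call:
{"name": "apply_moves", "arguments": {
  "targets": [
    [[0, -8, -42], 0, 35],
    [[0, -8, -42], 0, 35],
    [[0, -8, -40], 0, 35],
    [[0, 0, 0], 0, 35],
    [[0, 0, 0], 0, 35]
  ]
}}

```text
clock: 9.82
eef_pos: [508.4, -18.1, 224.2]
tool_rot: [-0.351, 1.55, 1.22]
force: [0.0, -0.5, -1.1]
width: 38.9
```

```bash
cat > st.py <<'E'
from cell import eyes,status
from h import *
import sys
s=status.read_state(); print(s['clock'],s['eef_pos'].round(2),'F',s['force'].round(2),'w',s['width'].round(1)); print(rot(s)[:,0].round(4))
print('shift',to_tool(s,[float(a) for a in sys.argv[1:4]]).round(1))
E
python3 st.py 510.6 -22.3 150
```

```text
Traceback (most recent call last):
  File "st.py", line 4, in <module>
    s=status.read_state(); print(s['clock'],s['eef_pos'].round(2),'F',s['force'].round(2),'w',s['width'].round(1)); print(rot(s)[:,0].round(4))
                                                                                              ^^^^^^^^^^^^^^^^
AttributeError: 'float' object has no attribute 'round'
```

```bash
sed -i "s/s\['width'\].round(1)/round(s['width'],1)/" st.py; python3 st.py 510.6 -22.3 150
```

```text
9.825 [508.42 -18.14 224.16] F [ 0.04 -0.46 -1.14] w 38.9
[ 0.0071  0.0194 -0.9998]
shift [74.1 -1.7 -5.6]
```

Call:
{"name": "apply_moves", "arguments": {
  "targets": [
    [[0, -2, -5], 0, 35],
    [[20, 0, 0], 0, 35],
    [[20, 0, 0], 0, 35],
    [[16, 0, 0], 0, 35],
    [[0, 0, 0], 0, 35]
  ]
}}

```text
clock: 10.45
eef_pos: [511.5, -17.0, 166.4]
tool_rot: [-0.36, 1.548, 1.221]
force: [0.2, 0.5, -1.4]
width: 39.3
```

```bash
python3 st.py 510.6 -22.3 150; python3 - <<'E'
from cell import eyes
import cv2
im,d=eyes.get_image('wrist'); cv2.imwrite('pics/w7.png',im)
E
```

```text
10.45 [511.47 -16.97 166.4 ] F [ 0.19  0.52 -1.38] w 39.3
[ 0.0077  0.0211 -0.9997]
shift [16.3  1.1 -5.7]
```

View pics/w7.png

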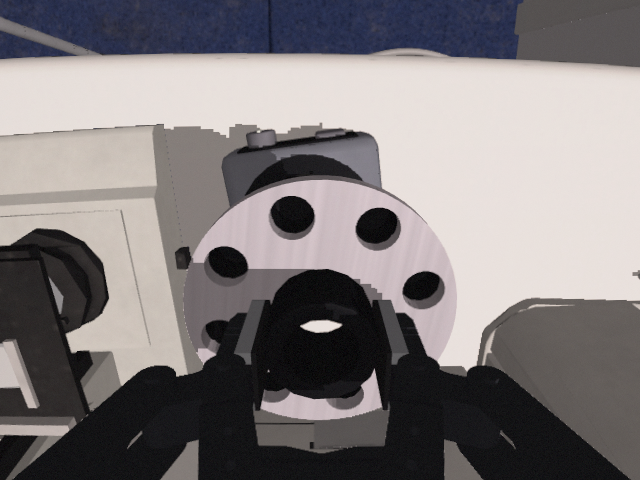

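The head hangs level in the grip above the mixer; the rest is a lateral correction.

Call:
{"name": "apply_moves", "arguments": {
  "targets": [
    [[0, 1, -5.5], 0, 35],
    [[5, 0, 0], 0, 35],
    [[5, 0, 0], 0, 35],
    [[0, 0, 0], 0, 35]
  ]
}}

```text
clock: 11.0
eef_pos: [512.4, -22.7, 158.0]
tool_rot: [-0.549, 1.547, 1.032]
force: [-1.2, -0.7, -2.0]
width: 39.2
```

```bash
python3 st.py 510.6 -22.3 150
```

```text
11.0 [512.42 -22.67 157.97] F [-1.21 -0.65 -1.97] w 39.2
[ 0.0125  0.0208 -0.9997]
shift [8.  1.9 0.2]
```

Call:
{"name": "apply_moves", "arguments": {
  "targets": [
    [[2, 2, 0], 0, 35],
    [[3, 0, 0], 0, 35],
    [[0, 0, 0], 0, 35]
  ]
}}

```text
clock: 11.38
eef_pos: [510.4, -22.5, 152.7]
tool_rot: [-0.556, 1.546, 1.025]
force: [0.3, -0.3, -2.5]
width: 39.2
```

```bash
python3 st.py 510.6 -22.3 140
```

```text
11.375 [510.4  -22.47 152.7 ] F [ 0.28 -0.27 -2.45] w 39.2
[ 0.0127  0.0209 -0.9997]
shift [12.7 -0.  -0.1]
```

Call:
{"name": "apply_moves", "arguments": {
  "targets": [
    [[5, 0.1, -0.1], 0, 35],
    [[5, 0.1, -0.1], 0, 35],
    [[5, 0.1, -0.1], 0, 35],
    [[0, 0, 0], 0, 35]
  ]
}}

```text
clock: 11.88
eef_pos: [510.2, -22.4, 136.4]
tool_rot: [-0.543, 1.546, 1.038]
force: [0.2, 0.6, -2.4]
width: 39.1
```

```bash
python3 st.py 510.6 -22.3 130
```

```text
11.875 [510.25 -22.42 136.44] F [ 0.23  0.64 -2.39] w 39.1
[ 0.0124  0.021  -0.9997]
shift [ 6.4 -0.3 -0. ]
```

Call:
{"name": "apply_moves", "arguments": {
  "targets": [
    [[4, -0.2, -0.1], 0, 35],
    [[4, 0.1, -0.1], 0, 35],
    [[4, 0.1, -0.1], 0, 35],
    [[0, 0, 0], 0, 35]
  ]
}}

```text
clock: 12.38
eef_pos: [510.6, -22.5, 123.6]
tool_rot: [-0.55, 1.546, 1.031]
force: [0.0, -0.3, -2.6]
width: 39.2
```

```bash
python3 st.py 510.6 -22.3 120
```

```text
12.375 [510.55 -22.46 123.62] F [ 0.02 -0.34 -2.63] w 39.2
[ 0.0126  0.021  -0.9997]
shift [ 3.6 -0.   0.1]
```

Call:
{"name": "apply_moves", "arguments": {
  "targets": [
    [[5, 0.1, -0.1], 0, 35],
    [[5, 0.1, -0.1], 0, 35],
    [[5, 0.1, -0.1], 0, 35],
    [[5, 0.1, -0.1], 0, 35],
    [[0, 0, 0], 0, 35]
  ]
}}

```text
clock: 13.0
eef_pos: [510.4, -22.4, 102.1]
tool_rot: [-0.546, 1.546, 1.035]
force: [-0.6, 0.2, -1.8]
width: 38.9
```

```bash
python3 st.py 510.6 -22.3 88
```

```text
13.0 [510.43 -22.41 102.11] F [-0.58  0.16 -1.85] w 38.9
[ 0.0125  0.021  -0.9997]
shift [14.1  0.  -0.2]
```

Call:
{"name": "apply_moves", "arguments": {
  "targets": [
    [[4, 0, -0.1], 0, 35],
    [[4, 0, -0.1], 0, 35],
    [[2, 0, -0.1], 0, 35],
    [[0, 0, 0], 0, 35]
  ]
}}

```text
clock: 13.5
eef_pos: [510.8, -22.5, 91.5]
tool_rot: [-0.557, 1.546, 1.023]
force: [-0.4, -0.0, -2.9]
width: 39.2
```

Call:
{"name": "apply_moves", "arguments": {
  "targets": [
    [[1, 0, 0], 0, 35],
    [[1, 0, 0], 0, 35]
  ]
}}

```text
clock: 13.75
eef_pos: [511.0, -22.4, 89.6]
tool_rot: [-0.573, 1.546, 1.008]
force: [-0.3, 0.4, -2.5]
width: 39.2
```

```bash
python3 st.py 510.6 -22.3 88
```

```text
13.75 [510.97 -22.4   89.59] F [-0.28  0.37 -2.51] w 39.2
[ 0.0133  0.0211 -0.9997]
shift [1.6 0.4 0.1]
```

Call:
{"name": "apply_moves", "arguments": {
  "targets": [
    [[0.7, 0.2, 0], 0, 35],
    [[0.6, 0.1, 0], 0, 35]
  ]
}}

```text
clock: 14.0
eef_pos: [510.7, -22.4, 88.3]
tool_rot: [-0.578, 1.546, 1.002]
force: [-0.5, -0.3, -1.8]
width: 39.1
```

Call:
{"name": "apply_moves", "arguments": {
  "targets": [
    [[0.7, 0.1, 0], 0, 35],
    [[0.6, 0.1, 0], 0, 35]
  ]
}}

```text
clock: 14.25
eef_pos: [511.5, -22.3, 87.9]
tool_rot: [-0.658, 1.545, 0.923]
force: [-1.7, -0.2, 5.9]
width: 39.5
```

```bash
python3 st.py 510.6 -22.3 88
```

```text
14.25 [511.51 -22.32  87.92] F [-1.7  -0.19  5.88] w 39.5
[ 0.0156  0.0207 -0.9997]
shift [-0.1  0.9  0. ]
```

The plate contact is felt at 8 N, at the expected height. I'll release it.

Call:
{"name": "apply_moves", "arguments": {
  "targets": [
    [[0, 0, 0], 0, 45],
    [[0, 0, 0], 0, 52],
    [[0, 0, 0], 0, 58],
    [[0, 0, 0], 0, 62],
    [[0, 0, 0], 0, 62],
    [[0, 0, 0], 0, 62]
  ]
}}

```text
clock: 15.0
eef_pos: [511.6, -22.2, 87.8]
tool_rot: [-0.653, 1.544, 0.927]
force: [-0.3, -0.4, -0.5]
width: 61.6
```

Call:
{"name": "apply_moves", "arguments": {
  "targets": [
    [[-10, 0, 0], 0, 62],
    [[-25, 0, 0], 0, 62],
    [[-40, 0, 0], 0, 62],
    [[-40, 0, 0], 0, 62],
    [[-30, 0, 20], 0, 62],
    [[0, 0, 60], 0, 62],
    [[0, 0, 20], 0, 62],
    [[0, 0, 0], 0, 62]
  ]
}}

```text
clock: 16.0
eef_pos: [508.7, 76.8, 244.6]
tool_rot: [-0.745, 1.541, 0.834]
force: [-0.1, -0.6, -0.2]
width: 62.4
```

```bash
python3 st.py 486 335 180;python3 - <<'E'
from cell import eyes,status
from h import *
s=status.read_state()
im,d=eyes.get_image('wrist'); cv2.imwrite('pics/w8.png',im); np.save('w8.npy',d)
import pickle; pickle.dump((s,eyes.camera_params('wrist')),open('w8.pkl','wb'))
E
```

```text
16.0 [508.66  76.82 244.57] F [-0.14 -0.62 -0.2 ] w 62.4
[ 0.0199  0.0219 -0.9996]
shift [ 69.8  21.9 256.9]
```

View pics/w8.png

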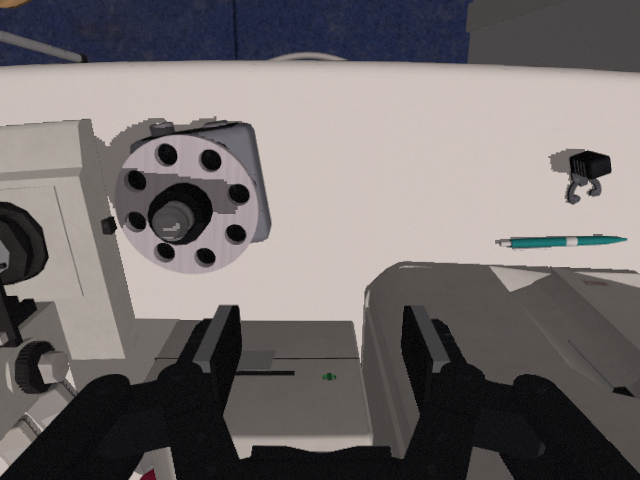

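The head is on: the disc is at (193,203) with the spindle nose (174,222) standing up through the hub.

```bash
python3 - <<'E'
from h import *
import pickle
s,p=pickle.load(open('w8.pkl','rb')); d=np.load('w8.npy')
X,us,vs=cloud(p,d,(105,125,275,285))
print(np.histogram(X[:,2],bins=range(70,136,3)))
k=X[(X[:,2]>119)&(X[:,2]<132)]; print('sp',circ(k))
k=X[(X[:,2]>109)&(X[:,2]<114.5)]; print('hub',circ(k),np.median(k[:,2]))
k=X[(X[:,2]>83)&(X[:,2]<89)]; print('disc',circ(k),np.linalg.lstsq(np.c_[k[:,:2],np.ones(len(k))],k[:,2],rcond=None)[0],np.median(k[:,2]))
X,us,vs=cloud(p,d,(555,140,620,210)); k=X[(X[:,2]>30)&(X[:,2]<38)]; print('grip',cv2.minAreaRect(k[:,:2].astype(np.float32)))
E
```

```text
(array([ 250,  275,  337,  424,  725, 9455,  142,   86,   77,   84,   90,
         90,  152,  737,  623,    2,   51,  145,  261,  566,    4]), array([ 70,  73,  76,  79,  82,  85,  88,  91,  94,  97, 100, 103, 106,
       109, 112, 115, 118, 121, 124, 127, 130, 133]))
sp (510.4873962402344, -22.56719398498535, 12.554381370544434)
hub (510.1463928222656, -22.694883346557617, 20.664405822753906) 111.89866667265062
disc (510.54681396484375, -22.698841094970703, 55.63047409057617) [ 5.00117252e-04 -4.64936077e-04  8.59594681e+01] 86.24893593533952
grip ((486.3727111816406, 333.9895324707031), (17.90846061706543, 22.479108810424805), 23.580366134643555)
```

Call:
{"name": "apply_moves", "arguments": {
  "targets": [
    [[0, 4, 52], 0, 62],
    [[0, 4, 52], 0, 62],
    [[0, 4, 52], 0, 62],
    [[20, 4, 52], 0, 62],
    [[40, 4, 48], 0, 62],
    [[0, 0, 0], -10.4, 62],
    [[0, 0, 0], -10.4, 62],
    [[0, 0, 0], 0, 62],
    [[0, 0, 0], 0, 62]
  ]
}}

```text
clock: 17.18
eef_pos: [495.4, 324.2, 184.2]
tool_rot: [-1.358, 1.55, 0.562]
force: [0.0, 0.2, -0.3]
width: 62.0
```

```bash
python3 st.py 486 335 100;python3 - <<'E'
from cell import eyes,status
from h import *
s=status.read_state(); print(rot(s).round(3))
im,d=eyes.get_image('wrist'); cv2.imwrite('pics/w9.png',im); np.save('w9.npy',d)
import pickle; p=eyes.camera_params('wrist');pickle.dump((s,p),open('w9.pkl','wb'))
X,us,vs=cloud(p,d,(220,100,430,320)); k=X[(X[:,2]>30)&(X[:,2]<38)]; print(len(k),'grip',cv2.minAreaRect(k[:,:2].astype(np.float32)),np.median(k[:,2]))
E
```

```text
17.175 [495.35 324.18 184.18] F [ 0.03  0.24 -0.27] w 62.0
[ 0.0174  0.011  -0.9998]
shift [84.1  6.8 13. ]
[[ 0.017 -0.939 -0.342]
 [ 0.011 -0.342  0.94 ]
 [-1.    -0.02   0.004]]
931 grip ((542.521240234375, 322.9388122558594), (38.43756103515625, 137.368896484375), 82.73655700683594) 34.07807761139669
```

View pics/w9.png

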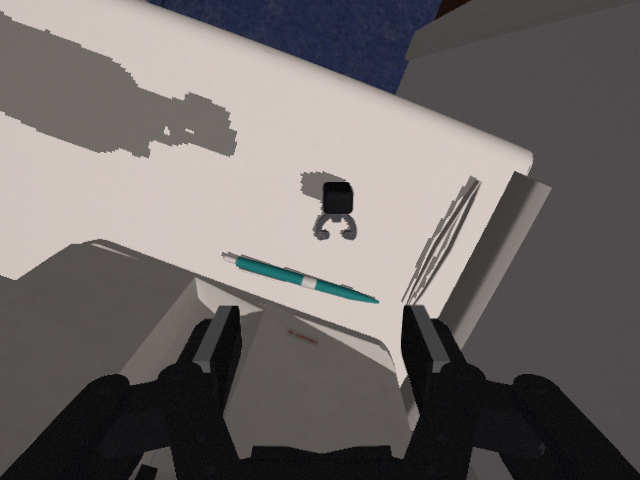

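The clip's grip is at (337,198) with the fork straight below it, so it is aligned with the tool. The pen is clear at (300,280).

```bash
python3 - <<'E'
from h import *
import pickle
s,p=pickle.load(open('w9.pkl','rb')); d=np.load('w9.npy')
X,us,vs=cloud(p,d,(310,170,365,245)); k=X[(X[:,2]>31)&(X[:,2]<37)]; print(len(k),'grip',cv2.minAreaRect(k[:,:2].astype(np.float32)),np.median(k[:,2]))
r=cv2.minAreaRect(k[:,:2].astype(np.float32)); 
k=X[(X[:,2]>2.2)&(X[:,2]<6)]
Y=(k-np.array([*r[0],0]))@rot(s); m=(abs(Y[:,2])<25)&(Y[:,1]>-60); print('flat tool y,z range',Y[m].min(0),Y[m].max(0))
print(to_tool(s,(*r[0],60)))
E
```

```text
686 grip ((486.39935302734375, 335.3160095214844), (17.806713104248047, 21.61955451965332), 20.23682975769043) 34.170378635278134
flat tool y,z range [ -6.19509805 -45.58977256 -19.70355768] [-1.38199135 15.97443205 21.02437959]
[124.12125114   7.09570243  12.99372027]
```

Call:
{"name": "apply_moves", "arguments": {
  "targets": [
    [[0, 7, 13], 0, 62],
    [[40, 0, 0], 0, 62],
    [[40, 0, 0], 0, 62],
    [[35, 0, 0], 0, 62],
    [[0, 0, 0], 0, 62]
  ]
}}

```text
clock: 17.85
eef_pos: [485.0, 338.9, 69.2]
tool_rot: [-1.32, 1.545, 0.596]
force: [-0.0, 0.0, 1.0]
width: 61.9
```

```bash
python3 st.py 486.3 335.2 6
```

```text
17.85 [484.95 338.92  69.19] F [-0.02  0.03  1.01] w 61.9
[ 0.0214  0.0145 -0.9997]
shift [63.1  1.6 -4.4]
```

Call:
{"name": "apply_moves", "arguments": {
  "targets": [
    [[20, 0.5, -4.5], 0, 62],
    [[20, 0.5, 0], 0, 62],
    [[10, 0.3, 0], 0, 62],
    [[0, 0, 0], 0, 62]
  ]
}}

```text
clock: 18.35
eef_pos: [487.5, 339.5, 22.4]
tool_rot: [-1.264, 1.537, 0.652]
force: [-0.6, 1.1, 0.4]
width: 62.0
```

```bash
python3 st.py 486.3 335.2 6
```

```text
18.35 [487.51 339.46  22.39] F [-0.63  1.08  0.38] w 62.0
[ 0.0268  0.0205 -0.9994]
shift [16.3  3.1 -3.8]
```

Call:
{"name": "apply_moves", "arguments": {
  "targets": [
    [[0, 2.5, -3.5], 0, 62],
    [[8, 0.3, -0.2], 0, 50],
    [[6, 0.3, -0.2], 0, 45],
    [[0, 0, 0], 0, 40]
  ]
}}

```text
clock: 18.85
eef_pos: [487.0, 335.5, 8.9]
tool_rot: [-1.263, 1.534, 0.653]
force: [-0.3, -0.4, 0.9]
width: 40.0
```

```bash
python3 st.py 486.3 335.2 6;python3 - <<'E'
from cell import eyes,status
from h import *
im,d=eyes.get_image('wrist'); cv2.imwrite('pics/w10.png',im)
E
```

```text
18.85 [487.03 335.49   8.91] F [-0.3  -0.36  0.92] w 40.0
[ 0.0289  0.0221 -0.9993]
shift [ 2.9  0.9 -0.1]
```

View pics/w10.png

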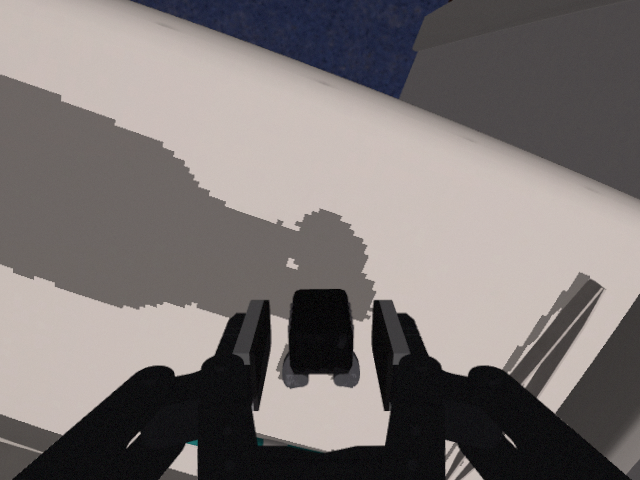

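The grip is centred between the pads at (321,335) and the forceps are clear. I'll close.

Call:
{"name": "apply_moves", "arguments": {
  "targets": [
    [[2, 1, 0], 0, 34],
    [[0, 0, 0], 0, 26],
    [[0, 0, 0], 0, 15],
    [[0, 0, 0], 0, 15],
    [[0, 0, 0], 0, 15],
    [[0, 0, 0], 0, 15]
  ]
}}

```text
clock: 19.65
eef_pos: [486.5, 335.8, 7.4]
tool_rot: [-1.254, 1.533, 0.661]
force: [-0.5, -0.1, 0.5]
width: 21.1
```

```bash
python3 st.py 486.3 335.2 6
```

```text
19.65 [486.47 335.78   7.4 ] F [-0.52 -0.1   0.49] w 21.1
[ 0.0297  0.0232 -0.9993]
shift [ 1.4  0.4 -0.5]
```

```bash
cat > eye.py <<'E'
from cell import status
from h import *
import pickle,sys
# eye / clip frame carried in tool frame
C=pickle.load(open('clip.pkl','rb'))
def clip(s):
    R=rot(s); return R@C['eye']+s['eef_pos'], R@C['x'], R@C['z']
SP=np.array([510.3,-22.3])
if __name__=='__main__':
    s=status.read_state(); e,x,z=clip(s)
    print('t',s['clock'],'tcp',s['eef_pos'].round(2),'F',s['force'].round(2),'w',round(s['width'],1))
    print('eye',e.round(2),'x',x.round(3),'z',z.round(3),'eye-spindle',(e[:2]-SP).round(2))
    if len(sys.argv)>1: 
        t=np.array([float(a) for a in sys.argv[1:4]])+[*SP,0]
        print('shift',(rot(s).T@(t-e)).round(2))
E
python3 - <<'E'
from cell import status
from h import *
import pickle
s=status.read_state();R=rot(s)
x=-R[:,1].copy(); x[2]=0; x/=np.linalg.norm(x); print(np.degrees(np.arctan2(x[1],x[0])))
e=np.array([486.2,335.25,0])+33*x
pickle.dump(dict(eye=R.T@(e-s['eef_pos']),x=R.T@x,z=R.T@np.array([0,0,1.])),open('clip.pkl','wb'))
E
python3 eye.py
```

```text
19.746597076732552
t 19.65 tcp [486.47 335.78   7.4 ] F [-0.52 -0.1   0.49] w 21.1
eye [517.26 346.4    0.  ] x [0.941 0.338 0.   ] z [0. 0. 1.] eye-spindle [  6.96 368.7 ]
```

Call:
{"name": "apply_moves", "arguments": {
  "targets": [
    [[-30, 0, 0], 0, 15],
    [[-50, 0, 0], 0, 15],
    [[-50, 0, 0], 0, 15],
    [[-50, 0, 0], 0, 15],
    [[0, 0, 0], 10, 15],
    [[0, 0, 0], 10, 15],
    [[0, 0, 0], 0, 15]
  ]
}}

```text
clock: 20.52
eef_pos: [480.5, 330.9, 192.4]
tool_rot: [-0.899, 1.535, 0.66]
force: [-0.7, -0.1, -0.2]
width: 21.0
```

```bash
python3 eye.py -45 0 160
```

```text
t 20.525 tcp [480.49 330.92 192.42] F [-0.71 -0.06 -0.17] w 21.0
eye [512.99 330.18 184.76] x [ 1.    -0.012 -0.008] z [ 0.008 -0.011  1.   ] eye-spindle [  2.69 352.48]
shift [  15.67   43.87 -353.5 ]
```

Call:
{"name": "apply_moves", "arguments": {
  "targets": [
    [[0, 7, -50], 0, 15],
    [[0, 7, -50], 0, 15],
    [[0, 7, -50], 0, 15],
    [[0, 7, -50], 0, 15],
    [[0, 6, -50], 0, 15],
    [[0, 5, -50], 0, 15],
    [[0, 5, -50], 0, 15],
    [[0, 0, 0], 0, 15]
  ]
}}

```text
clock: 21.52
eef_pos: [433.4, -28.6, 179.9]
tool_rot: [-0.805, 1.538, 0.785]
force: [0.8, 0.7, -0.8]
width: 21.3
```

```bash
python3 eye.py -45 0 140;python3 - <<'E'
from cell import eyes,status
from h import *
im,d=eyes.get_image('wrist'); cv2.imwrite('pics/w11.png',im)
im,d=eyes.get_image('scene'); cv2.imwrite('pics/s11.png',im)
E
```

```text
t 21.525 tcp [433.37 -28.58 179.88] F [ 0.78  0.73 -0.83] w 21.3
eye [465.85 -28.27 172.09] x [ 1.     0.02  -0.012] z [ 0.012 -0.011  1.   ] eye-spindle [-44.45  -5.97]
shift [32.2   1.21  5.24]
```

View pics/w11.png

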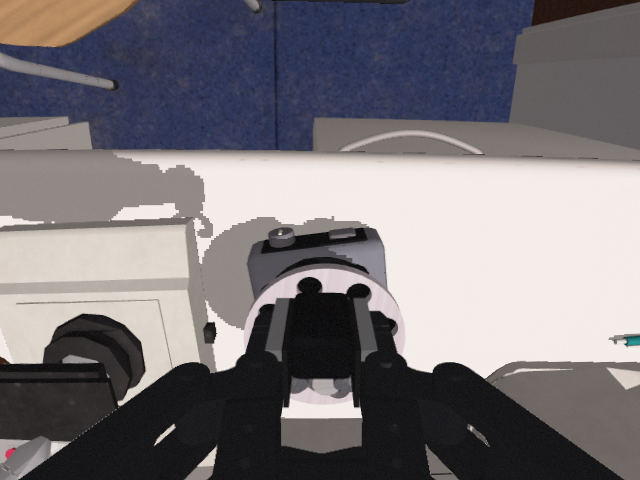

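View pics/s11.png

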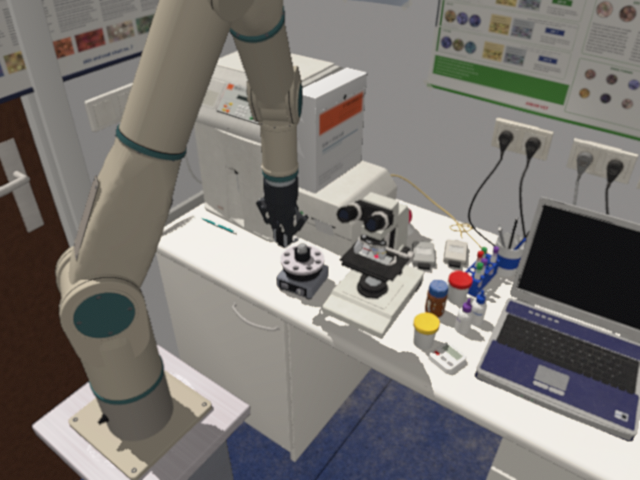

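The wrist view shows the clip grip (321,335) held over the head, and the scene view confirms the gripper is clear of the microscope. I'll descend in front of the groove.

Call:
{"name": "apply_moves", "arguments": {
  "targets": [
    [[0, 1, 5.5], 0, 15],
    [[20, 0.5, 0], 0, 15],
    [[20, 0.5, 0], 0, 15],
    [[10, 0.3, 0], 0, 15],
    [[0, 0, 0], 0, 15]
  ]
}}

```text
clock: 22.25
eef_pos: [435.2, -8.2, 130.5]
tool_rot: [-0.821, 1.529, 0.793]
force: [0.4, -0.8, 0.1]
width: 21.0
```

```bash
python3 eye.py -40 0 113.3
```

```text
t 22.25 tcp [435.23  -8.19 130.46] F [ 0.41 -0.81  0.1 ] w 21.0
eye [467.74  -7.06 122.88] x [ 0.999  0.044 -0.005] z [ 0.006 -0.017  1.   ] eye-spindle [-42.56  15.24]
shift [  9.19  -1.61 -15.6 ]
```

Call:
{"name": "apply_moves", "arguments": {
  "targets": [
    [[0, 0, -8], 0, 15],
    [[0, 0, -7], 0, 15],
    [[0, 0, 0], 0, 15]
  ]
}}

```text
clock: 22.62
eef_pos: [436.9, -23.9, 131.2]
tool_rot: [-0.865, 1.528, 0.75]
force: [0.0, 0.5, 0.1]
width: 21.3
```

```bash
python3 eye.py -40 0 113.3
```

```text
t 22.625 tcp [436.9  -23.95 131.2 ] F [0.04 0.49 0.13] w 21.3
eye [469.42 -22.79 123.69] x [ 0.999  0.044 -0.003] z [ 0.004 -0.016  1.   ] eye-spindle [-40.88  -0.49]
shift [10.43 -0.55  0.16]
```

Call:
{"name": "apply_moves", "arguments": {
  "targets": [
    [[0, 0, 0], 2.5, 15],
    [[4, 0, 1.2], 0, 15],
    [[4, 0, 0], 0, 15],
    [[0, 0, 0], 0, 15]
  ]
}}

```text
clock: 23.12
eef_pos: [437.3, -22.6, 123.0]
tool_rot: [-0.829, 1.527, 0.739]
force: [0.2, -0.2, 0.1]
width: 21.0
```

```bash
python3 eye.py -36 0 113.3
```

```text
t 23.125 tcp [437.31 -22.62 123.01] F [ 0.17 -0.21  0.14] w 21.0
eye [469.85 -23.   115.49] x [ 1.    -0.003 -0.004] z [ 0.003 -0.018  1.   ] eye-spindle [-40.45  -0.7 ]
shift [ 2.35 -4.38  0.65]
```

Call:
{"name": "apply_moves", "arguments": {
  "targets": [
    [[2, 0, 0.6], 0, 15],
    [[0, -4, 0], 0, 15],
    [[0, 0, 0], 0, 15]
  ]
}}

```text
clock: 23.5
eef_pos: [441.8, -21.6, 121.0]
tool_rot: [-0.827, 1.527, 0.741]
force: [0.3, -0.5, 0.3]
width: 21.0
```

```bash
python3 eye.py -30 0 113.3;python3 - <<'E'
from cell import eyes,status
from h import *
im,d=eyes.get_image('wrist'); cv2.imwrite('pics/w12.png',im); np.save('w12.npy',d)
p=eyes.camera_params('wrist')
X,us,vs=cloud(p,d,(285,285,360,370)); k=X[(X[:,2]>135)&(X[:,2]<160)]
print(np.histogram(X[:,2],bins=range(80,170,4)))
k=X[(X[:,2]>143)&(X[:,2]<152)]
print(np.median(k[:,2]),cv2.minAreaRect(k[:,:2].astype(np.float32)))
E
```

```text
t 23.5 tcp [441.84 -21.61 120.96] F [ 0.28 -0.46  0.3 ] w 21.0
eye [474.38 -21.96 113.44] x [ 1.    -0.002 -0.003] z [ 0.003 -0.018  1.   ] eye-spindle [-35.92   0.34]
shift [ 0.33 -5.91 -0.33]
(array([   0,    0,    0,    0,    0,    0,    0,    0,    2,  200,  297,
        376,  438,  460,  477,  500, 1525, 1014,  131,  201,    1,    0]), array([ 80,  84,  88,  92,  96, 100, 104, 108, 112, 116, 120, 124, 128,
       132, 136, 140, 144, 148, 152, 156, 160, 164, 168]))
147.743948594468 ((437.48736572265625, -21.048717498779297), (24.815855026245117, 17.42488670349121), 89.96835327148438)
```

View pics/w12.png

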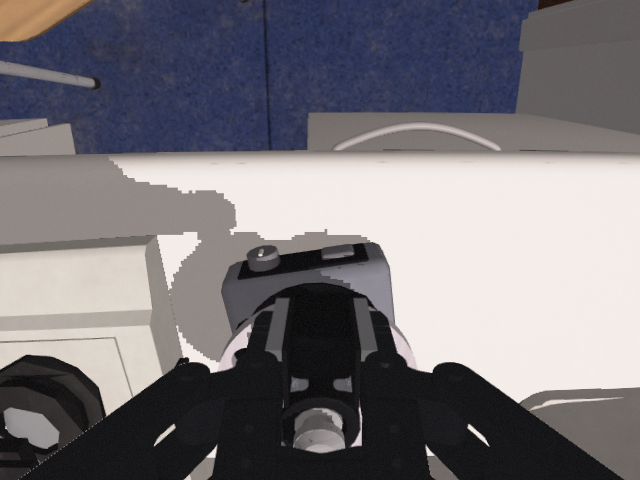

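The fork tips (288,385) and (345,385) point at the spindle nose (320,430). The grip's top looks displaced in x, so I'm checking it for tilt.

```bash
python3 - <<'E'
from cell import eyes,status
from h import *
d=np.load('w12.npy'); p=eyes.camera_params('wrist'); s=status.read_state()
X,us,vs=cloud(p,d,(250,270,400,460))
def plane(k):
    for _ in range(6):
        A=np.c_[k[:,:2]-k[:,:2].mean(0),np.ones(len(k))]; c=np.linalg.lstsq(A,k[:,2],rcond=None)[0]
        r=k[:,2]-A@c; k=k[abs(r)<max(0.4,1.5*r.std())]
    return c.round(4),len(k),k.min(0).round(1),k.max(0).round(1)
m=(us>298)&(us<343)&(vs>288)&(vs<335)&(X[:,2]>140)&(X[:,2]<155)
print('griptop',plane(X[m]))
for v in range(280,345,5):
    print(v,X[(vs==v)&(us==320)].round(1))
k=X[(X[:,2]>119)&(X[:,2]<131)&(vs>400)]; print('spindle',circ(k),(k.max(0)))
k=X[(X[:,2]>108)&(X[:,2]<119)]; print('fork/hub', np.histogram(k[:,2],bins=np.arange(108,119,.75)))
k=X[(vs>374)&(vs<394)&(us>275)&(us<365)&(X[:,2]>105)&(X[:,2]<125)];print(plane(k))
E
```

```text
griptop (array([-2.095000e-01, -1.620000e-02,  1.428144e+02]), 171, array([431.7, -28.9, 141.6]), array([433.8, -14.1, 144. ]))
280 [[464.1 -19.2  44.9]]
285 [[465.3 -19.3  48.9]]
290 [[468.3 -19.3  49.5]]
295 [[432.6 -21.1 118.9]]
300 [[432.7 -21.2 122.7]]
305 [[432.2 -21.3 127.3]]
310 [[432.9 -21.4 129.6]]
315 [[432.8 -21.5 133.2]]
320 [[432.6 -21.6 136.7]]
325 [[432.8 -21.6 139.6]]
330 [[432.5 -21.7 143.1]]
335 [[433.  -21.8 145.3]]
340 [[434.  -21.8 146.7]]
spindle (508.476806640625, -22.127107620239258, 11.815347671508789) [510.12346543 -10.34015969 129.51035843]
fork/hub (array([ 84, 127, 277, 352, 429, 861, 487,  60,  15,   5,  12,  91, 235,
       181]), array([108.  , 108.75, 109.5 , 110.25, 111.  , 111.75, 112.5 , 113.25,
       114.  , 114.75, 115.5 , 116.25, 117.  , 117.75, 118.5 ]))
(array([-7.177000e-01,  3.040000e-02,  1.130811e+02]), 272, array([474.8, -34.4, 105.1]), array([494.3,  -7.5, 119.2]))
```

The grip's back face is vertical at x=432.6, so the grip centre is 441.6 against 441.4 predicted and the clip is level. The fork top is at about 117.2, above the hub at 112. I'll lower it 0.5 mm and go in.

Call:
{"name": "apply_moves", "arguments": {
  "targets": [
    [[0.5, -5, -0.3], 0, 15],
    [[0, -5, 0], 0, 15],
    [[0, -4, 0], 0, 15],
    [[0, 0, 0], 0, 15]
  ]
}}

```text
clock: 24.05
eef_pos: [456.9, -22.1, 121.0]
tool_rot: [-0.829, 1.527, 0.738]
force: [0.7, 0.2, -0.6]
width: 20.9
```

```bash
python3 eye.py -15 0 113
```

```text
t 24.05 tcp [456.92 -22.08 120.98] F [ 0.72  0.17 -0.65] w 20.9
eye [489.46 -22.44 113.47] x [ 1.    -0.003 -0.003] z [ 0.003 -0.018  1.   ] eye-spindle [-20.84  -0.14]
shift [ 0.66 -5.82  0.15]
```

Call:
{"name": "apply_moves", "arguments": {
  "targets": [
    [[0.6, -2, 0], 0, 15],
    [[0, -2, 0], 0, 15],
    [[0, 0, 0], 0, 15]
  ]
}}

```text
clock: 24.42
eef_pos: [460.9, -22.1, 120.4]
tool_rot: [-0.824, 1.527, 0.744]
force: [0.3, 0.6, -0.1]
width: 21.2
```

```bash
python3 eye.py -13 0 113
```

```text
t 24.425 tcp [460.91 -22.14 120.41] F [ 0.29  0.59 -0.1 ] w 21.2
eye [493.45 -22.5  112.88] x [ 1.    -0.003 -0.004] z [ 0.004 -0.018  1.   ] eye-spindle [-16.85  -0.2 ]
shift [ 0.01 -3.85  0.21]
```

Call:
{"name": "apply_moves", "arguments": {
  "targets": [
    [[0, -1, 0.1], 0, 15],
    [[0, -1, 0], 0, 15]
  ]
}}

```text
clock: 24.68
eef_pos: [462.8, -22.1, 120.5]
tool_rot: [-0.821, 1.527, 0.747]
force: [-0.4, -0.5, -0.4]
width: 21.1
```

Call:
{"name": "apply_moves", "arguments": {
  "targets": [
    [[0, -1, 0], 0, 15],
    [[0, -1, 0], 0, 15]
  ]
}}

```text
clock: 24.92
eef_pos: [464.9, -22.1, 120.6]
tool_rot: [-0.822, 1.527, 0.746]
force: [0.1, -0.4, 0.2]
width: 21.4
```

Call:
{"name": "apply_moves", "arguments": {
  "targets": [
    [[0, -1, 0], 0, 15],
    [[0, -1, 0], 0, 15]
  ]
}}

```text
clock: 25.18
eef_pos: [467.0, -22.1, 120.6]
tool_rot: [-0.821, 1.527, 0.747]
force: [-0.4, -0.8, -0.9]
width: 20.8
```

```bash
python3 eye.py -9 0 113
```

```text
t 25.175 tcp [466.98 -22.13 120.6 ] F [-0.41 -0.81 -0.89] w 20.8
eye [499.52 -22.5  113.06] x [ 1.    -0.003 -0.004] z [ 0.004 -0.018  1.   ] eye-spindle [-10.78  -0.2 ]
shift [ 0.12 -1.78  0.2 ]
```

Call:
{"name": "apply_moves", "arguments": {
  "targets": [
    [[0, -1, 0], 0, 15],
    [[0, -1, 0], 0, 15]
  ]
}}

```text
clock: 25.42
eef_pos: [468.4, -22.4, 120.5]
tool_rot: [-0.808, 1.529, 0.759]
force: [-0.5, -1.2, -0.6]
width: 20.8
```

Call:
{"name": "apply_moves", "arguments": {
  "targets": [
    [[0, -1, 0], 0, 15]
  ]
}}

```text
clock: 25.55
eef_pos: [469.0, -22.5, 120.4]
tool_rot: [-0.794, 1.53, 0.773]
force: [-1.9, -0.8, 0.6]
width: 20.9
```

Call:
{"name": "apply_moves", "arguments": {
  "targets": [
    [[0, -1, 0], 0, 15]
  ]
}}

```text
clock: 25.68
eef_pos: [469.5, -22.6, 120.3]
tool_rot: [-0.78, 1.531, 0.788]
force: [-1.6, 0.6, -0.2]
width: 20.9
```

Call:
{"name": "apply_moves", "arguments": {
  "targets": [
    [[0, -1, 0], 0, 15]
  ]
}}

```text
clock: 25.8
eef_pos: [470.0, -22.6, 120.2]
tool_rot: [-0.764, 1.532, 0.804]
force: [-2.6, -0.2, 0.4]
width: 21.0
```

Call:
{"name": "apply_moves", "arguments": {
  "targets": [
    [[0, -1, 0], 0, 15]
  ]
}}

```text
clock: 25.92
eef_pos: [470.5, -22.6, 120.1]
tool_rot: [-0.747, 1.532, 0.82]
force: [-2.3, -0.6, 0.1]
width: 20.7
```

```bash
python3 eye.py -9 0 113
```

```text
t 25.925 tcp [470.47 -22.65 120.07] F [-2.27 -0.61  0.11] w 20.7
eye [502.97 -23.03 112.35] x [ 1.    -0.003 -0.01 ] z [ 0.01  -0.016  1.   ] eye-spindle [-7.33 -0.73]
shift [-0.67  1.65  0.74]
```

Call:
{"name": "apply_moves", "arguments": {
  "targets": [
    [[-0.5, -1.5, 0.4], 0, 15]
  ]
}}

```text
clock: 26.05
eef_pos: [471.2, -22.5, 120.4]
tool_rot: [-0.721, 1.534, 0.846]
force: [-3.0, 0.3, -0.6]
width: 20.9
```

Call:
{"name": "apply_moves", "arguments": {
  "targets": [
    [[-0.3, -1.5, 0.2], 0, 15]
  ]
}}

```text
clock: 26.18
eef_pos: [472.0, -22.4, 120.5]
tool_rot: [-0.695, 1.535, 0.873]
force: [-4.1, -0.2, -0.3]
width: 21.1
```

Call:
{"name": "apply_moves", "arguments": {
  "targets": [
    [[-0.3, -1.5, 0.2], 0, 15]
  ]
}}

```text
clock: 26.3
eef_pos: [472.8, -22.4, 120.7]
tool_rot: [-0.667, 1.536, 0.9]
force: [-5.4, 0.3, -0.3]
width: 20.9
```

```bash
python3 eye.py -3 0 113
```

```text
t 26.3 tcp [472.76 -22.39 120.69] F [-5.44  0.28 -0.28] w 20.9
eye [505.22 -22.79 112.81] x [ 1.    -0.003 -0.015] z [ 0.015 -0.015  1.   ] eye-spindle [-5.08 -0.49]
shift [-0.14 -2.09  0.5 ]
```

Call:
{"name": "apply_moves", "arguments": {
  "targets": [
    [[-0.2, -1.5, 0.3], 0, 15]
  ]
}}

```text
clock: 26.42
eef_pos: [473.6, -22.3, 120.7]
tool_rot: [-0.637, 1.538, 0.93]
force: [-4.9, 0.1, -0.7]
width: 20.8
```

Call:
{"name": "apply_moves", "arguments": {
  "targets": [
    [[-0.1, -1.5, 0.1], 0, 15]
  ]
}}

```text
clock: 26.55
eef_pos: [474.3, -22.3, 120.7]
tool_rot: [-0.605, 1.539, 0.962]
force: [-5.8, -0.1, 0.6]
width: 21.1
```

Call:
{"name": "apply_moves", "arguments": {
  "targets": [
    [[-0.1, -1.5, 0.1], 0, 15]
  ]
}}

```text
clock: 26.68
eef_pos: [474.9, -22.4, 120.6]
tool_rot: [-0.559, 1.541, 1.008]
force: [-6.2, 0.2, -1.2]
width: 20.9
```

```bash
python3 eye.py -3 0 113
```

```text
t 26.675 tcp [474.89 -22.39 120.63] F [-6.22  0.25 -1.16] w 20.9
eye [507.3  -22.81 112.58] x [ 1.    -0.003 -0.02 ] z [ 0.02  -0.014  1.   ] eye-spindle [-3.   -0.51]
shift [-0.41 -0.    0.52]
```

Call:
{"name": "apply_moves", "arguments": {
  "targets": [
    [[-0.4, -1.5, 0.2], 0, 15]
  ]
}}

```text
clock: 26.8
eef_pos: [475.3, -22.4, 120.8]
tool_rot: [-0.498, 1.542, 1.069]
force: [-5.1, -1.3, -0.5]
width: 20.8
```

Call:
{"name": "apply_moves", "arguments": {
  "targets": [
    [[-0.2, -1.5, 0.1], 0, 15]
  ]
}}

```text
clock: 26.92
eef_pos: [475.7, -22.5, 120.8]
tool_rot: [-0.436, 1.544, 1.131]
force: [-5.9, -0.7, -0.2]
width: 21.2
```

```bash
python3 eye.py -3 0 113
```

```text
t 26.925 tcp [475.71 -22.46 120.76] F [-5.89 -0.68 -0.23] w 21.2
eye [508.09 -22.88 112.56] x [ 1.    -0.003 -0.024] z [ 0.024 -0.013  1.   ] eye-spindle [-2.21 -0.58]
shift [-0.44  0.78  0.59]
```

Call:
{"name": "apply_moves", "arguments": {
  "targets": [
    [[-0.5, -2, 0.2], 0, 15]
  ]
}}

```text
clock: 27.05
eef_pos: [476.3, -22.5, 120.9]
tool_rot: [-0.341, 1.545, 1.226]
force: [-6.2, -0.3, -0.3]
width: 20.8
```

Call:
{"name": "apply_moves", "arguments": {
  "targets": [
    [[-0.3, -2, 0.2], 0, 15]
  ]
}}

```text
clock: 27.18
eef_pos: [477.0, -22.4, 120.9]
tool_rot: [-0.239, 1.547, 1.328]
force: [-6.6, -0.3, 0.4]
width: 20.9
```

```bash
python3 eye.py -1 0 113
```

```text
t 27.175 tcp [476.96 -22.44 120.93] F [-6.6  -0.32  0.41] w 20.9
eye [509.29 -22.88 112.54] x [ 1.    -0.004 -0.03 ] z [ 0.03  -0.012  0.999] eye-spindle [-1.01 -0.58]
shift [-0.45 -0.01  0.59]
```

Call:
{"name": "apply_moves", "arguments": {
  "targets": [
    [[-0.5, -2, 0.3], 0, 15]
  ]
}}

```text
clock: 27.3
eef_pos: [477.5, -22.4, 121.1]
tool_rot: [-0.118, 1.548, 1.449]
force: [-5.7, -0.5, -0.8]
width: 20.7
```

Call:
{"name": "apply_moves", "arguments": {
  "targets": [
    [[-0.3, -2, 0.2], 0, 15]
  ]
}}

```text
clock: 27.42
eef_pos: [478.5, -22.4, 121.1]
tool_rot: [-0.022, 1.549, 1.545]
force: [-5.1, 0.2, -0.2]
width: 21.1
```

```bash
python3 eye.py 1 0 113; python3 - <<'E'
from cell import eyes,status
from h import *
im,d=eyes.get_image('scene'); cv2.imwrite('pics/s13.png',cv2.resize(im[210:310,240:370],None,fx=6,fy=6,interpolation=cv2.INTER_CUBIC))
im,d=eyes.get_image('wrist'); cv2.imwrite('pics/w13.png',im)
p=eyes.camera_params('wrist')
X,us,vs=cloud(p,d,(260,380,380,480)); k=X[(X[:,2]>119)&(X[:,2]<131)&(abs(X[:,1]+22)<14)]; print('spindle',len(k),circ(k),k.min(0),k.max(0))
E
```

```text
t 27.425 tcp [478.52 -22.38 121.13] F [-5.08  0.18 -0.18] w 21.1
eye [510.8  -22.83 112.58] x [ 0.999 -0.004 -0.035] z [ 0.035 -0.011  0.999] eye-spindle [ 0.5  -0.53]
shift [-0.41 -0.5   0.54]
spindle 1725 (515.5713500976562, -21.624027252197266, 12.083536148071289) [505.39005691 -33.40907774 119.47248085] [524.09759633  -9.88253133 130.88454835]
```

View pics/w13.png

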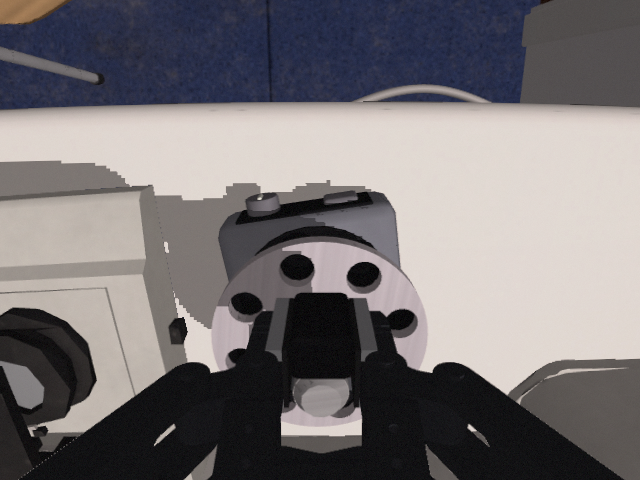

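View pics/s13.png

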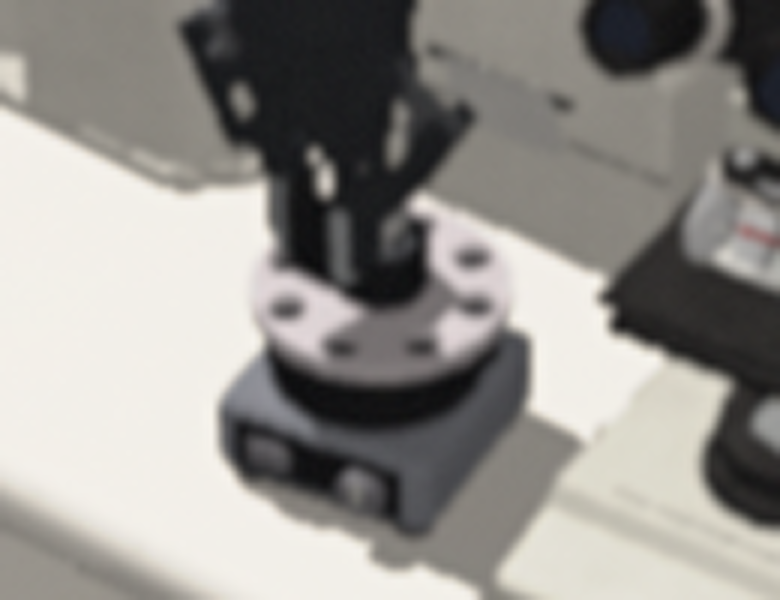

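The spindle has yielded to about x=515.5 (5 mm) and the force has fallen from its 6.6 N peak to 5.1 N, so the legs are passing over. I'll keep pushing in small steps.

Call:
{"name": "apply_moves", "arguments": {
  "targets": [
    [[-0.4, -1.5, 0.3], 0, 15]
  ]
}}

```text
clock: 27.65
eef_pos: [481.8, -22.1, 121.8]
tool_rot: [-0.159, 1.548, 1.408]
force: [-3.6, -1.0, -2.2]
width: 21.4
```

Call:
{"name": "apply_moves", "arguments": {
  "targets": [
    [[-0.2, -1.5, 0.2], 0, 15]
  ]
}}

```text
clock: 27.78
eef_pos: [482.9, -22.0, 121.9]
tool_rot: [-0.117, 1.548, 1.449]
force: [-5.8, -0.2, -0.2]
width: 20.9
```

```bash
cat > sp.py <<'E'
from cell import eyes,status
from h import *
im,d=eyes.get_image('wrist'); 
p=eyes.camera_params('wrist')
X,us,vs=cloud(p,d,(260,370,380,480)); k=X[(X[:,2]>119)&(X[:,2]<131)&(abs(X[:,1]+22)<14)]; print('spindle',len(k),circ(k),k.min(0),k.max(0))
E
python3 eye.py 1 0 113; python3 sp.py
```

```text
t 27.775 tcp [482.88 -22.02 121.89] F [-5.79 -0.22 -0.23] w 20.9
eye [515.19 -22.47 113.41] x [ 0.999 -0.004 -0.033] z [ 0.033 -0.011  0.999] eye-spindle [ 4.89 -0.17]
shift [0.4  3.89 0.15]
spindle 1377 (515.6813354492188, -21.501544952392578, 12.051687240600586) [507.06757352 -33.21635368 119.60543917] [525.35764503  -9.77731402 130.21621267]
```

Snap felt: the force dropped to 3.6 N and then rose to 5.8 N with the eye level with the spindle, so the prong is home. I'll ease back to neutral and then release.

Call:
{"name": "apply_moves", "arguments": {
  "targets": [
    [[0.1, 1.5, 0], 0, 15],
    [[0.1, 1.5, 0], 0, 15],
    [[0, 0, 0], 0, 15]
  ]
}}

```text
clock: 28.2
eef_pos: [481.1, -21.9, 122.0]
tool_rot: [-0.227, 1.547, 1.339]
force: [-2.4, -0.6, -1.5]
width: 20.8
```

```bash
python3 eye.py 0.5 0 113; python3 sp.py
```

```text
t 28.2 tcp [481.06 -21.92 121.98] F [-2.39 -0.6  -1.52] w 20.8
eye [513.39 -22.37 113.58] x [ 1.    -0.004 -0.031] z [ 0.03  -0.011  0.999] eye-spindle [ 3.09 -0.07]
shift [0.57 2.59 0.05]
spindle 1385 (513.8678588867188, -21.54123878479004, 12.094982147216797) [505.32759987 -33.17016341 119.32064181] [523.20546795  -9.66781496 130.17682198]
```

Call:
{"name": "apply_moves", "arguments": {
  "targets": [
    [[0.2, 1.5, 0], 0, 15],
    [[0.2, 1, 0], 0, 15],
    [[0, 0, 0], 0, 15]
  ]
}}

```text
clock: 28.62
eef_pos: [480.0, -21.8, 121.9]
tool_rot: [-0.336, 1.546, 1.23]
force: [-1.9, -1.1, -1.9]
width: 21.2
```

```bash
python3 eye.py 0.5 0 113; python3 sp.py
```

```text
t 28.625 tcp [479.96 -21.79 121.88] F [-1.92 -1.15 -1.94] w 21.2
eye [512.31 -22.24 113.57] x [ 1.    -0.004 -0.028] z [ 0.028 -0.012  1.   ] eye-spindle [2.01 0.06]
shift [ 0.56  1.51 -0.08]
spindle 1400 (512.6964111328125, -21.430994033813477, 12.059992790222168) [503.88109944 -32.9909191  120.04752849] [521.5409591   -9.54305368 130.25557384]
```

Call:
{"name": "apply_moves", "arguments": {
  "targets": [
    [[0.5, 1.3, 0], 0, 15],
    [[0.3, 1, 0], 0, 15],
    [[0, 0, 0], 0, 15]
  ]
}}

```text
clock: 29.05
eef_pos: [479.2, -21.6, 121.7]
tool_rot: [-0.454, 1.544, 1.112]
force: [-0.8, -1.3, -1.7]
width: 21.1
```

```bash
python3 eye.py 0.5 0 113; python3 sp.py
```

```text
t 29.05 tcp [479.24 -21.59 121.7 ] F [-0.85 -1.25 -1.75] w 21.1
eye [511.62 -22.05 113.51] x [ 1.    -0.004 -0.024] z [ 0.024 -0.012  1.   ] eye-spindle [1.32 0.25]
shift [ 0.5   0.82 -0.27]
spindle 1415 (512.2801513671875, -21.214094161987305, 12.089266777038574) [503.21015276 -32.79518828 120.11181846] [520.57144389  -9.34851055 130.02630413]
```

Nearly neutral. Releasing.

Call:
{"name": "apply_moves", "arguments": {
  "targets": [
    [[0, 0, 0], 0, 24],
    [[0, 0, 0], 0, 30],
    [[0, 0, 0], 0, 40],
    [[0, 0, 0], 0, 45],
    [[0, 0, 0], 0, 45]
  ]
}}

```text
clock: 29.72
eef_pos: [481.1, -20.3, 122.2]
tool_rot: [-0.535, 1.541, 1.032]
force: [0.3, -0.6, 0.7]
width: 45.1
```

```bash
python3 eye.py; python3 sp.py; python3 - <<'E'
from cell import eyes
import cv2
im,d=eyes.get_image('wrist'); cv2.imwrite('pics/w14.png',im)
E
```

```text
t 29.725 tcp [481.11 -20.3  122.21] F [ 0.29 -0.59  0.65] w 45.1
eye [513.52 -20.7  114.14] x [ 1.    -0.003 -0.02 ] z [ 0.02  -0.014  1.   ] eye-spindle [3.22 1.6 ]
spindle 1577 (512.6448364257812, -22.358951568603516, 13.981654167175293) [501.34859547 -35.67167113 119.01311038] [520.57905153  -8.55047489 130.11027881]
```

View pics/w14.png

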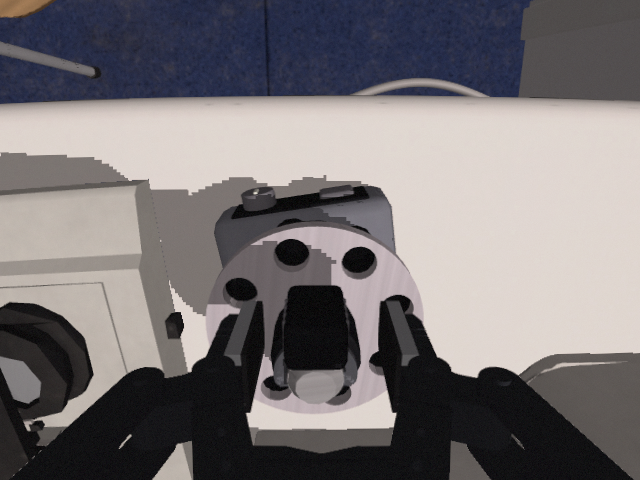

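Both fingers are off the grip, which is at (315,320). I'll raise straight up and back away to inspect.

Call:
{"name": "apply_moves", "arguments": {
  "targets": [
    [[-10, 0, 0], 0, 45],
    [[-30, 0, 0], 0, 45],
    [[-40, 0, 0], 0, 45],
    [[-40, 0, 0], 0, 45],
    [[0, 0, 40], 0, 60],
    [[0, 0, 40], 0, 60],
    [[0, 0, 0], 0, 60],
    [[0, 0, 0], 0, 60]
  ]
}}

```text
clock: 30.82
eef_pos: [479.9, 57.5, 252.7]
tool_rot: [-0.622, 1.539, 0.943]
force: [0.6, -0.7, 1.3]
width: 60.4
```

```bash
python3 - <<'E'
from cell import eyes,status
from h import *
s=status.read_state(); print(s['clock'],s['eef_pos'],s['force'])
im,d=eyes.get_image('wrist'); cv2.imwrite('pics/w15.png',im); np.save('w15.npy',d)
import pickle; pickle.dump((s,eyes.camera_params('wrist')),open('w15.pkl','wb'))
im,d=eyes.get_image('scene'); cv2.imwrite('pics/s15.png',cv2.resize(im[210:310,240:370],None,fx=6,fy=6,interpolation=cv2.INTER_CUBIC))
E
```

```text
30.825 [479.86466592  57.49353288 252.65816857] [ 0.57271833 -0.7286602   1.25826418]
```

View pics/w15.png

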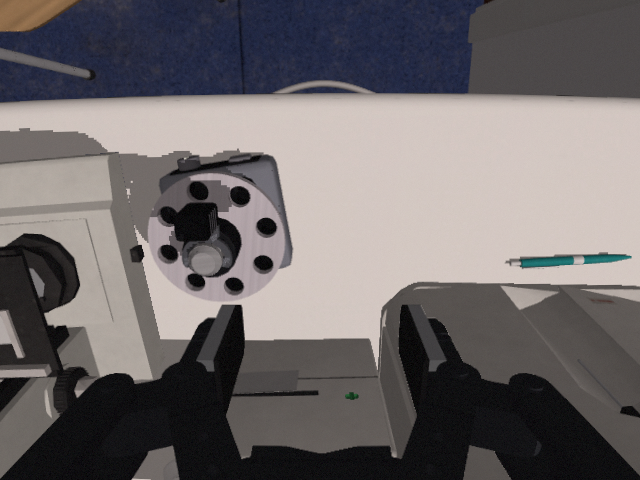

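View pics/s15.png

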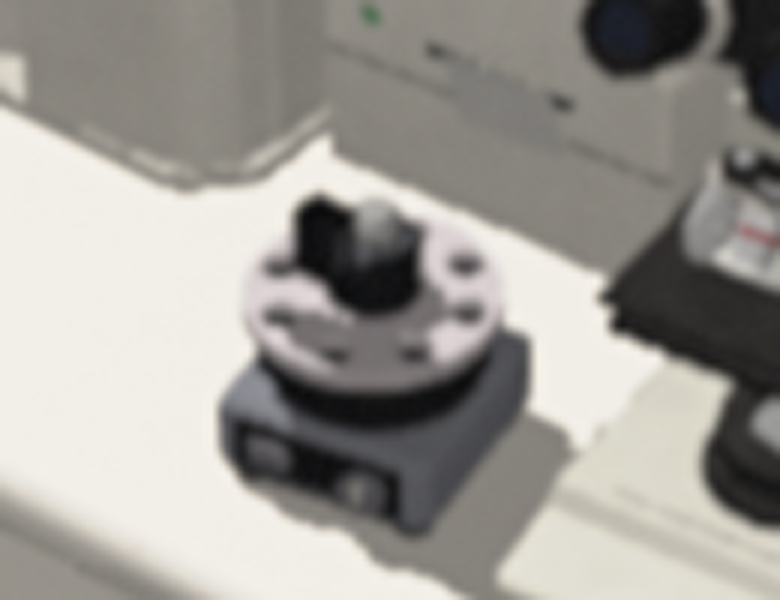

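The clip sits on the spindle with its grip at (196,220) and the nose at (206,260), close against it. Next I'm measuring grip-to-axis distance, height and level.

```bash
python3 - <<'E'
from h import *
import pickle
s,p=pickle.load(open('w15.pkl','rb')); d=np.load('w15.npy')
X,us,vs=cloud(p,d,(140,165,295,305))
k=X[(X[:,2]>119)&(X[:,2]<132)&(X[:,0]>496)]; print('sp',circ(k))
g=X[(X[:,2]>141)&(X[:,2]<155)]; print('griptop',len(g),cv2.minAreaRect(g[:,:2].astype(np.float32)),np.median(g[:,2]))
g=X[(X[:,2]>144)&(X[:,2]<155)]
A=np.c_[g[:,:2]-g[:,:2].mean(0),np.ones(len(g))];print('top plane',np.linalg.lstsq(A,g[:,2],rcond=None)[0])
k=X[(X[:,2]>82)&(X[:,2]<90)]; print('disc',circ(k),np.median(k[:,2]),np.linalg.lstsq(np.c_[k[:,:2],np.ones(len(k))],k[:,2],rcond=None)[0])
k=X[(X[:,2]>109.5)&(X[:,2]<119)]; print(np.histogram(k[:,2],bins=np.arange(109.5,119,.5)))
im=cv2.imread('pics/w15.png'); cv2.imwrite('pics/w15c.png',cv2.resize(im[185:290,155:265],None,fx=5.5,fy=5.5,interpolation=cv2.INTER_CUBIC))
E
```

```text
sp (511.78399658203125, -21.386234283447266, 18.098529815673828)
griptop 1010 ((477.40069580078125, -21.096778869628906), (22.709142684936523, 17.50677490234375), 88.92971801757812) 148.5043414696002
top plane [ 7.04321828e-02 -3.49800605e-02  1.48334299e+02]
disc (510.07672119140625, -21.190046310424805, 55.57653045654297) 86.39583106393002 [2.19599299e-03 7.39135925e-04 8.52017943e+01]
(array([ 12,  25,  25,  44,  78,  88,  75,  37,  14,   2,   0,  12,  10,
        12,  17,  42, 125, 160]), array([109.5, 110. , 110.5, 111. , 111.5, 112. , 112.5, 113. , 113.5,
       114. , 114.5, 115. , 115.5, 116. , 116.5, 117. , 117.5, 118. ,
       118.5]))
```

View pics/w15c.png

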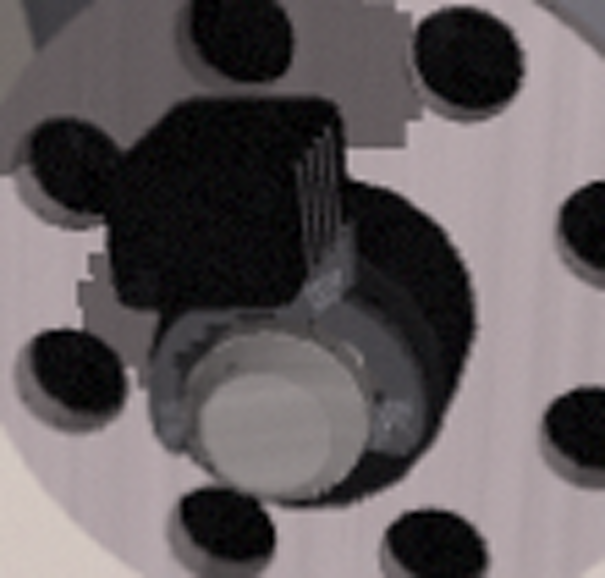

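The grip-to-disc-axis distance is 32.7 mm (33 nominal) and the legs wrap round the groove. The grip top reads 148.4 with a slight slope, so I'll take a closer look to pin down tilt and height.

Call:
{"name": "apply_moves", "arguments": {
  "targets": [
    [[0, -10, -39], 0, 60],
    [[0, -10, -38], 0, 60],
    [[10, 0, 0], 0, 60],
    [[0, 0, 0], 0, 60],
    [[0, 0, 0], 0, 60]
  ]
}}

```text
clock: 31.55
eef_pos: [499.3, -24.0, 239.9]
tool_rot: [-0.564, 1.539, 0.997]
force: [-0.5, 0.4, 0.4]
width: 60.2
```

```bash
cat > chk.py <<'E'
from cell import eyes,status
from h import *
import sys
n=sys.argv[1]
s=status.read_state(); print(s['clock'],s['eef_pos'],s['force'])
im,d=eyes.get_image('wrist'); cv2.imwrite(f'pics/{n}.png',im); np.save(f'{n}.npy',d)
p=eyes.camera_params('wrist')
X,us,vs=cloud(p,d,(0,0,640,330))
def plane(k):
    for _ in range(8):
        A=np.c_[k[:,:2]-k[:,:2].mean(0),np.ones(len(k))]; c=np.linalg.lstsq(A,k[:,2],rcond=None)[0]
        r=k[:,2]-A@c; k=k[abs(r)<max(0.5,2*r.std())]
    return c.round(4),len(k),r.std()
g=X[(X[:,2]>144)&(X[:,2]<153)&(X[:,0]<490)&(X[:,0]>460)&(abs(X[:,1]+22)<20)]
r=cv2.minAreaRect(g[:,:2].astype(np.float32)); print('grip',r)
c=np.array(r[0]); q=g[(abs(g[:,0]-c[0])<7)&(abs(g[:,1]-c[1])<9)]; print('top plane',plane(q))
k=X[(X[:,2]>83)&(X[:,2]<90)&(X[:,0]>440)&(abs(X[:,1]+22)<70)]; print('disc',circ(k),plane(k))
k=X[(X[:,2]>119)&(X[:,2]<132)&(X[:,0]>496)&(abs(X[:,1]+22)<15)]; print('sp',circ(k))
k=X[(X[:,2]>114.5)&(X[:,2]<119)&(abs(X[:,1]+22)<19)&(X[:,0]>485)&(X[:,0]<530)]; print('fork',len(k),plane(k),np.percentile(k[:,2],[10,50,90]))
E
python3 chk.py w16
```

```text
31.55 [499.25455532 -23.98501732 239.94448076] [-0.50971336  0.44930844  0.44781898]
grip ((477.6327819824219, -21.94928741455078), (21.534021377563477, 17.694412231445312), 89.19622039794922)
top plane (array([-6.300000e-03,  8.500000e-03,  1.489154e+02]), 619, np.float64(0.5038750990861034))
disc (510.0191650390625, -21.546924591064453, 55.400245666503906) (array([ 4.00000e-04, -0.00000e+00,  8.64157e+01]), 7961, np.float64(0.5134388474627166))
sp (508.9639587402344, -21.996665954589844, 16.459728240966797)
fork 536 (array([-4.700000e-03,  4.200000e-03,  1.183568e+02]), 427, np.float64(0.341793942253816)) [117.24185342 118.23505273 118.81047756]
```

View pics/w16.png

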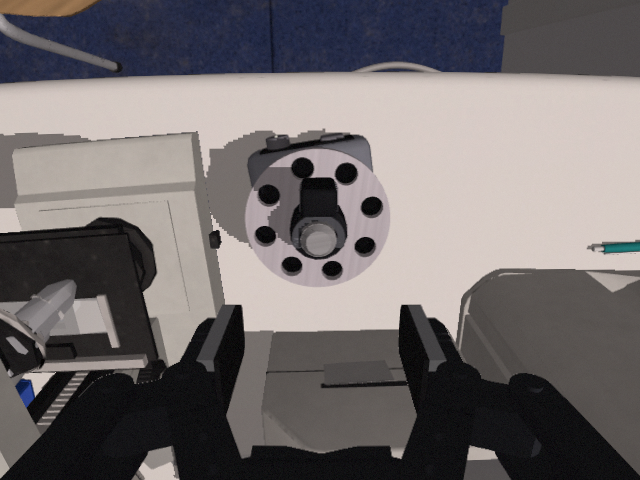

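```bash
python3 -c "
from cell import ctrl; print(ctrl.finish_job())"
```

```text
the job is handed in; nothing more can be done
None
```

The tube head is back on the mixer and the clip is snapped into the groove. I handed the job in at about 31.6 s of the 72 s allowed; no verdict came back.

**Head:** I lowered it over the spindle onto the drive plate, felt contact at about 8 N, and let go. In the last look it was level within 0.001 rad, the hub top had read 111.9 mm, and it was centred on the spindle within about 1 mm.

**Clip:** I pushed it in along +x. The force peaked at 6.6 N, dropped to 3.6 N at the snap, and rose to 5.8 N when the prong met the groove's bottom. By force the spindle gave way about 5 mm at most. I then eased back to neutral and let go.

**Last checks:**
- The clip's grip stands 32.4 mm from the head's axis (33 nominal), with the eye about 0.4 mm off sideways. It is level within about 0.01 rad.
- The clip's underside is about 114.5 mm above the bench. It sits against the top of the groove rather than down on the hub at 112 mm. That is inside the 109–115.5 mm limit, but only about 1 mm below its top.
- The arm is clear of everything, and it came near no bystander except when passing over the pen and forceps; I did not re-measure their positions.

**Checks that disagreed:**
- An earlier, oblique view suggested the clip was tilted by about 0.07 rad. The closer view from above showed it level.
- The wrist camera's y readings of the head differed by 1 to 1.5 mm between views.

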